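# Sort the turntable: spices, vegetables and spoon

### The arm

A 6-joint arm with a two-finger parallel gripper is mounted at the origin on the work surface. World frame = base frame: x ahead of the robot, y to its left, z up, the work surface at z = 0. Lengths are in mm, angles in rad, forces in N, time in s.
With the tool pointing down it reaches from about 375 to 975 mm from the base axis. Payload 3.8 kg.
Tool frame: the origin (TCP) lies midway between the tips of the shut fingers; the grasp point (between the pads) lies 19 mm behind it; z points along the fingers, y is the direction in which the jaws open and shut (so a half turn about z gives the same grasp; the last joint's range is limited). The gripper opens to 85 mm and grips with 20 to 120 N. Pads are 22 mm wide; open, the fingers measure 114 mm over their backs; the gripper's body (76 mm by 85 mm) begins 54 mm behind the grasp point. The pads swing forward as they close: fully open they stand 13 mm farther back than shut.
Start: joints at [-1.218, 0.264, 1.604, -0, 1.274, -0.037], TCP at [256.496, -624.361, 194.08] pointing down, gripper open.
Joint ranges: [-2.63, 2.63], [-0.94, 2.18], [0.31, 2.57], [-1.31, 4.45], [0, 2.66], [-2.55, 2.55]. Speed limits (rad/s): [2.57, 2.57, 3.14, 3.14, 3.14, 3.14].

### API

Orientations are given as a 3x3 rotation matrix whose columns are the frame's x, y, z axes.
In Python, from workcell import arm gives the robot as it stands. The module is installed in compiled form; this text tells all that it offers.
- The arm moves only by the tool apply_moves, never from a script. Its argument "targets" is a list of rows, each an object of numbers: "tx", "ty", "tz": the shift along the world's x, y, z in mm; "twist": the turn about the world's z in rad; "gripper": the opening, from -1 (shut) to 1 (fully open). A call has exactly 10 rows; each row is the pose to reach, as a shift and turn from the pose commanded when the call began; what a row does not reach only later rows make up. A row lasts 1/8 s, in which the tool goes at most 62.5 mm and 10.7 degrees, less where a joint would pass 70% of its speed; a pose out of reach is approached as far as the arm can. A call with a gripper value outside its range is refused whole. The fingers move at their own pace and stop on an object; the grip force is fixed at half the most. Time passes only in rows, so rows that repeat a pose let the fingers close, or fill a call up. It gives the time, the measured TCP pose, the force and the opening at its end, in the units of the state.
- arm.read_state(): the state, without advancing time (a new reading comes with each control period).
- arm.capture(name): name is "scene" or "top"; returns a dict with "color" (384x512x3 uint8, red, green, blue), "range_z" (384x512 float32, mm along the optical axis (not along the pixel's ray), 0 where there is no reading), "intrinsics" (3x3 intrinsics, pixels), "k1" (the pictures are not rectified: a ray, as slopes to the right and down, at radius r is drawn at 1 + k1 r^2 times it, then the intrinsics apply), "xyz" and "orientation" of the camera in the world. Camera axes: x right, y up, looking along -z (the intrinsics and any distortion apply to the point x, -y, -z); pixel columns grow to the right and rows downward; lengths in mm; the calibration is good to about 2 mm. A picture is of the moment at which its call begins.
- arm.close_job(): hands the job in, once; it reports no verdict.
The state is a dict: "time": time; "joint_pos": joint angles; "qd": joint speeds; "joint_efforts": joint torques, N m; "ee_pos": TCP position; "orientation": TCP orientation; "force": force on the tool from outside, world axes, zero at the start; "wrist_torque": the same for the moment, N m; "finger_gap": opening from 0.0 (shut) to 1.0 (fully open).
Only numpy, scipy, OpenCV 4.12 (cv2) and the standard library are available. Lean on these libraries where they do the work, as an engineer would, in place of code of your own. Each camera call takes 0.05 s, during which the arm holds its last target. There are 200 camera calls.

### The job

Sort out the muddle around the turntable: the garlic and the red onion go from the turntable into the red bowl, and the wooden spoon goes flat and lengthwise inside the blue spoon tray. Stand the blue-lidded spice tin upright, wholly on the blue mat of the turntable and the yellow-lidded tin likewise on the yellow mat. Leave the black-lidded tin standing at its place on the turntable.

Things in the scene. Friction and masses are not known exactly. Their poses are not given: they have to be found in the camera images.
- tin_blue_c (a point): steel spice tin with a blue lid, an upright cylinder 42 mm across and 55 mm tall (lid: the top 12 mm, same width), 110 g; the point is its centre, 27.5 mm above its foot; z runs up its axis. At the start on the worktop.
- tin_yellow_c (a point): steel spice tin with a yellow lid, an upright cylinder 42 mm across and 55 mm tall (lid: the top 12 mm, same width), 110 g; the point is its centre, 27.5 mm above its foot; z runs up its axis. At the start on the worktop.
- tin_black_c (a point): steel spice tin with a black lid, an upright cylinder 42 mm across and 55 mm tall (lid: the top 12 mm, same width), 110 g; the point is its centre, 27.5 mm above its foot; z runs up its axis. It already stands at its place, on the black mat of the turntable, and stays there.
- garlic_c (a point): garlic bulb, whitish, 46 mm across at its widest (17 mm above its foot), 40 mm tall, with a flat foot about 27 mm across, 50 to 60 g; the point is its centre, 20 mm above its foot; z up. At the start it stands on the blue or the yellow mat of the turntable.
- onion_c (a point): small red onion, dark purple, 44 mm across at its widest (17 mm above its foot), 40 mm tall, with a flat foot about 27 mm across, 50 to 60 g; the point is its centre, 20 mm above its foot; z up. At the start it stands on the blue or the yellow mat of the turntable.
- spoon_c (a point): small flat wooden spoon, 130 mm long and 10 mm thick, lying on the worktop; the point is the middle of its length, 5 mm above its underside; x runs along it towards the round head (34 mm across, its centre 48 mm from the point); the handle, 12 mm wide, runs from 65 mm behind the point to 35 mm ahead of it; 30 g, balances within 7 mm of the point.
- mat_blue: round blue mat, 64 mm across and 2 mm thick, fixed on the pale green turntable 75 mm from its axis; origin at the centre of its underside, its upper face 2 mm above the origin and 24 mm above the worktop. The turntable is a flat disc 230 mm across without a rim, its top 22 mm above the worktop; it turns freely but stiffly (about 0.3 N m). The mats stand 120 degrees apart, 130 mm between centres.
- mat_yellow: round yellow mat, 64 mm across and 2 mm thick, fixed on the pale green turntable 75 mm from its axis; origin at the centre of its underside, its upper face 2 mm above the origin and 24 mm above the worktop. The turntable is a flat disc 230 mm across without a rim, its top 22 mm above the worktop; it turns freely but stiffly (about 0.3 N m). The mats stand 120 degrees apart, 130 mm between centres.
- bowl: red melamine bowl, fixed, 180 mm across at the rim and 48 mm tall; origin at the centre of its underside; wall 4 mm, inner floor flat, 5 mm above the worktop and about 130 mm across, walls flaring outwards; z up.
- tray: blue ceramic spoon tray, fixed, 180 mm long (x) by 80 mm wide (y) outside and 14 mm tall, walls and floor 5 mm thick (inside 170 by 70 mm); origin at the centre of its underside; z up.

How it is judged:
By the outcome, as a careful person would: the job done as asked, in the order asked, and still so for the second after the job is handed in, with the robot touching nothing.
It also fails if it takes over 128 s, if anything falls off the work surface, if the arm or the gripper's body presses on something with over 40 N, if the wrist force passes 120 N, or if a joint passes its speed limit or range.

## Working session

There is one attempt and no reset: what is moved stays moved. The work goes in short steps, Python scripts to look and compute and a tool call to move; the robot and the scene stay as the last step left them, time stands still between calls to the robot, and variables do not carry over. Pictures are saved under pics/ and viewed, about 12 in all and at most 16, crops included, and the job is handed in when it is done.

Besides the shell and the picture viewer there is one more tool, called after "Emit:" as name([rows], argument=value, ...), one row to a line, values as JSON. apply_moves: Moves the arm, as the interface text tells. Its arguments: {"type":"object","properties":{"targets":{"type":"array"}},"required":["targets"]}

```bash
mkdir -p pics; ls
cat > h.py <<'E'
import numpy as np, cv2
from workcell import arm
def snap(n,f=None):
    c=arm.capture(n)
    if f: cv2.imwrite('pics/'+f,cv2.cvtColor(c['color'],cv2.COLOR_RGB2BGR))
    return c
def rays(c,uv):
    K=np.array(c['intrinsics']);k=c['k1']
    uv=np.atleast_2d(np.asarray(uv,float))
    d=np.array([k,0,0,0,0],float)
    p=cv2.undistortPointsIter(uv.reshape(-1,1,2),K,d,None,None,(3,50,1e-10)).reshape(-1,2)
    return np.c_[p[:,0],-p[:,1],-np.ones(len(p))]
def onplane(c,uv,z):
    r=rays(c,uv)@np.array(c['orientation']).T; o=np.array(c['xyz'])
    return o+r*((z-o[2])/r[:,2])[:,None]
def cloud(c):
    H,W=c['range_z'].shape
    v,u=np.mgrid[0:H,0:W]
    r=rays(c,np.c_[u.ravel(),v.ravel()])*c['range_z'].reshape(-1,1)
    return (r@np.array(c['orientation']).T+np.array(c['xyz'])).reshape(H,W,3)
E
python3 - <<'E'
from h import *
s=arm.read_state(); print(s)
ims=[]
for n in('scene','top'):
    c=snap(n,n+'0.png'); np.save(n+'0.npy',c,allow_pickle=True)
    print(n,c['xyz'],np.round(c['orientation'],3),c['intrinsics'],c['k1'],(c['range_z']==0).mean())
E
```

```text
pics
{'time': 0.0, 'joint_pos': array([-1.21792592e+00,  2.64777523e-01,  1.60540601e+00,  3.06218677e-05,
        1.27369150e+00, -3.68906274e-02]), 'qd': array([-0.00045945, -0.00184524,  0.00185331, -0.00105596, -0.00107771,
        0.00073697]), 'joint_efforts': array([ 1.52395474e-03, -5.15103328e+01, -3.67310214e+01, -1.03475790e-05,
        1.26638927e-02, -4.22573908e-05]), 'ee_pos': array([ 256.20571663, -623.59008602,  192.72841878]), 'orientation': array([[ 9.25003348e-01,  3.79958190e-01, -7.61295353e-04],
       [ 3.79958936e-01, -9.25000852e-01,  2.15186240e-03],
       [ 1.13418893e-04, -2.27974090e-03, -9.99997395e-01]]), 'force': array([-0.27353583, -0.9366514 , -0.2452137 ]), 'wrist_torque': array([ 0.00619254,  0.00365444, -0.0139421 ]), 'finger_gap': 0.9974328027688198}
scene [1154.81069417  138.27482702  721.4341955 ] [[-0.236 -0.717  0.656]
 [ 0.971 -0.162  0.174]
 [-0.019  0.678  0.735]] [[371.01136065   0.         260.36354768]
 [  0.         371.01136065 191.50473774]
 [  0.           0.           1.        ]] 0.011003663141690422 0.0037333170572916665
top [ 440.23364196  -10.60592293 1346.70753462] [[ 0.018  0.996 -0.084]
 [-1.     0.017 -0.011]
 [-0.009  0.084  0.996]] [[431.7745203    0.         258.09398565]
 [  0.         431.7745203  190.68644173]
 [  0.           0.           1.        ]] -0.13955794639714925 0.0037943522135416665
```

View pics/scene0.png

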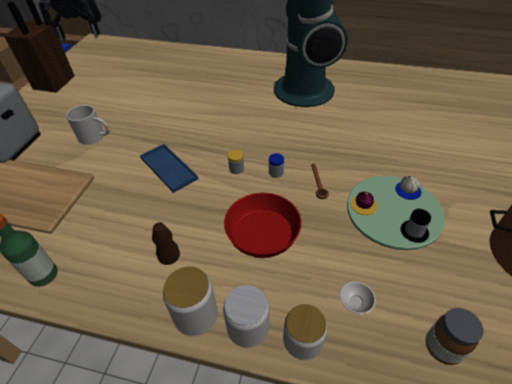

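View pics/top0.png

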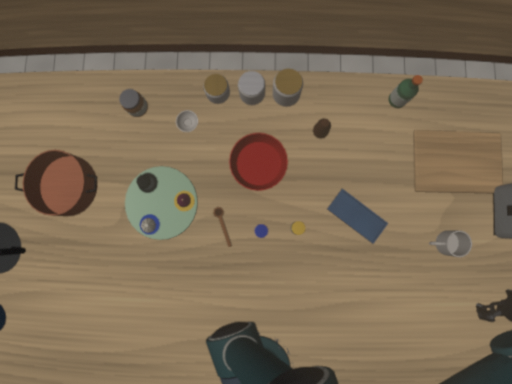

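Top view: turntable centred near (161,203), with garlic on the blue mat (149,224), onion on yellow (184,200) and the black tin (147,182). The bowl is at (259,161), the spoon runs (219,212)–(230,245), the blue tin is at (261,231), yellow at (298,228) and the tray at (357,216). The scene view agrees.

```bash
cat > m.py <<'E'
from h import *
def comps(c,cond,mn=8):
    hsv=cv2.cvtColor(c['color'],cv2.COLOR_RGB2HSV).astype(int)
    m=cond(*hsv.transpose(2,0,1)).astype(np.uint8)
    n,l,st,ce=cv2.connectedComponentsWithStats(m)
    return [(st[i,4],ce[i],l==i) for i in range(1,n) if st[i,4]>=mn]
M={'blue':lambda h,s,v:(abs(h-120)<6)&(s>180)&(v>50),
'yellow':lambda h,s,v:(abs(h-23)<5)&(s>190)&(v>90),
'white':lambda h,s,v:(s<45)&(v>90),
'purple':lambda h,s,v:((h>155)&(h<179))&(s>90)&(v>15)&(v<110),
'red':lambda h,s,v:((h>176)|(h<4))&(s>180)&(v>60),
'black':lambda h,s,v:(v<35),
'green':lambda h,s,v:(abs(h-70)<15)&(s>25)&(s<110)&(v>90),
'tray':lambda h,s,v:(abs(h-108)<8)&(s>110),
'spoon':lambda h,s,v:(h<14)&(s>110)&(v>25)&(v<140)}
E
python3 - <<'E'
from m import *
for n in('scene','top'):
    c=np.load(n+'0.npy',allow_pickle=True).item(); P=cloud(c)
    for k,f in M.items():
        for a,ce,m in comps(c,f):
            p=P[m]; p=p[np.isfinite(p).all(1)]; q=np.median(p,0)
            if 200<q[0]<900 and -400<q[1]<550 and q[2]>-10: print(n,k,a,ce.round(1),q.round(0),p.min(0).round(0),p.max(0).round(0))
E
```

```text
scene blue 91 [275.9 158.8] [437.  -7.  55.] [417. -25.  49.] [451.  11.  57.]
scene blue 133 [407.  193.1] [457. 335.  24.] [426. 309.  20.] [473. 365.  27.]
scene white 130 [412.9 183.6] [452. 341.  54.] [417. 327.  20.] [463. 369.  65.]
scene white 867 [202.2 310.7] [894. -44.  84.] [839. -99.   4.] [1155.  138.  721.]
scene white 771 [355.5 296.6] [763. 230.  13.] [734. 138.  -1.] [1155.  267.  721.]
scene white 1837 [248.5 310.7] [880.  38.  99.] [792. -21.  -1.] [1155.  138.  721.]
scene white 244 [314.1 344.7] [899. 164.  67.] [867. 124.   0.] [909. 177.  76.]
scene white 13 [463.9 357.4] [850. 418.  38.] [848. 138.  20.] [1155.  421.  721.]
scene purple 196 [364.6 199.8] [531. 229.  54.] [507. 211.  36.] [541. 248.  65.]
scene red 3290 [259.  224.2] [627.  -8.   6.] [554. -82.   1.] [1155.  138.  721.]
scene black 65 [361.5 202.4] [537. 222.  46.] [513. 211.  36.] [541. 242.  62.]
scene black 444 [416.9 224.3] [581. 345.  72.] [546. 319.  21.] [604. 379.  82.]
scene black 168 [500.  222.8] [573. 504.  95.] [527. 486.  24.] [590. 526.  99.]
scene black 434 [163.7 248.8] [ 768.
[... 1718 characters left out ...]
5 227.6] [438.  13.   0.] [424.  -1.  -3.] [449.  14.  60.]
top purple 28 [179.7 199.6] [516. 238.  57.] [504. 231.  50.] [531. 245.  64.]
top black 328 [287.  376.8] [233. -49. 749.] [209. -69. 618.] [ 440.  -11. 1347.]
top green 85 [150.2 223.4] [444. 331.  22.] [408. -11.  16.] [ 476.  377. 1347.]
top tray 75 [152.9 221.2] [457. 323.  25.] [414. -11.  18.] [ 470.  363. 1347.]
top spoon 2731 [258.  161.2] [644.   5.   7.] [440. -83.  -6.] [ 741.   98. 1347.]
top spoon 9 [219.2 215. ] [475. 123.   9.] [472. 117.   5.] [481. 130.  11.]
top spoon 21 [222.6 224.8] [444. 111.  10.] [429. -11.   3.] [ 459.  120. 1347.]
top spoon 20 [227.2 238.3] [403.  97.  11.] [385.  87.   2.] [422. 107.  15.]
```

```bash
cat > loc.py <<'E'
from m import *
# height-slice: centroid and bounding-circle of points in a window above zlo, from the depth of a view
def blob(P,xy,r,zlo,zhi):
    p=P.reshape(-1,3); p=p[np.isfinite(p).all(1)]
    p=p[(np.hypot(*(p[:,:2]-xy).T)<r)&(p[:,2]>zlo)&(p[:,2]<zhi)]
    if len(p)<5: return None
    (cx,cy),rr=cv2.minEnclosingCircle(p[:,:2].astype(np.float32))
    return len(p),p.mean(0).round(1),(round(cx,1),round(cy,1),round(rr,1)),np.percentile(p[:,2],[5,50,95]).round(1)
E
python3 - <<'E'
from loc import *
T={'tin_blue':((436,-7),45,48,62),'tin_yel':((436,-93),45,48,62),'garlic':((447,338),45,32,75),'onion':((522,232),45,32,75),'tin_black':((575,345),45,70,90),'mats_table':((502,300),130,15,30),'spoon':((445,112),85,5,16),'tray':((483,-303),130,8,22),'bowlrim':((635,0),120,40,56)}
for n in('scene','top'):
    c=np.load(n+'0.npy',allow_pickle=True).item(); P=cloud(c)
    for k,a in T.items(): print(n,k,blob(P,*a))
c=np.load('top0.npy',allow_pickle=True).item()
hsv=cv2.cvtColor(c['color'],cv2.COLOR_RGB2HSV)
for n,(u,v) in dict(bl=(261,231),ye=(298,228),matb=(143,231),maty=(191,200),garl=(150,224),onion=(183,199),tray=(350,205),traymid=(357,216),sp=(219,212),h=(226,235),tab=(165,225),wood=(300,260),blk=(147,182)).items(): print(n,hsv[v,u])
im=cv2.cvtColor(c['color'],cv2.COLOR_RGB2BGR)[140:260,110:410]; cv2.imwrite('pics/t1.png',cv2.resize(cv2.convertScaleAbs(im,alpha=1.8),None,fx=2.66,fy=2.66,interpolation=2))
E
```

```text
scene tin_blue (151, array([434. ,  -7. ,  54.1]), (431.8, -6.3, 21.5), array([50.3, 54.5, 56.6]))
scene tin_yel (139, array([ 444.9, -116.9,   54.3]), (443.6, -118.4, 20.8), array([49.5, 54.8, 56.8]))
scene garlic (260, array([449.9, 333.9,  50.2]), (441.8, 335.7, 22.8), array([36.4, 51.3, 62.2]))
scene onion (259, array([527.8, 229. ,  51.4]), (520.7, 229.5, 21.7), array([35.6, 52.7, 62.3]))
scene tin_black (263, array([575.1, 347. ,  77.6]), (572.8, 348.0, 21.6), array([72.1, 78. , 80.1]))
scene mats_table (4494, array([524.9, 303.8,  21.9]), (511.8, 304.8, 115.4), array([19.3, 21.9, 24.5]))
scene spoon (221, array([457.8, 115.5,   9.3]), (440.5, 110.9, 65.6), array([ 6.4,  9.4, 11.7]))
scene tray (386, array([ 486.4, -299. ,   12.6]), (483.1, -306.6, 98.3), array([ 8.4, 13. , 15.8]))
scene bowlrim (613, array([632. ,   2.4,  45.6]), (640.6, 5.2, 90.8), array([40.8, 46.3, 49.3]))
top tin_blue (154, array([429.9,  -8.4,  55.3]), (430.0, -8.1, 20.8), array([51.1, 55.3, 60.1]))
top tin_yel (139, array([ 440. , -118.3,   55.1]), (440.3, -118.0, 20.3), array([50.9, 55. , 59. ]))
top ga
[... 205 characters left out ...]
array([571. , 347. ,  78.7]), (571.3, 348.3, 22.2), array([73.6, 79. , 83.4]))
top mats_table (3666, array([509.2, 303.8,  22.1]), (510.9, 306.6, 115.9), array([17.6, 22.1, 26.7]))
top spoon (267, array([448.6, 114.4,   9. ]), (444.7, 112.0, 84.6), array([ 5.3,  8.7, 13.9]))
top tray (463, array([ 478.5, -304.9,   12.2]), (495.1, -305.6, 124.2), array([ 8.2, 11.8, 17.7]))
top bowlrim (349, array([647.4,   3.5,  46.3]), (640.9, 4.0, 90.0), array([41.2, 46.3, 51.5]))
bl [117 134 118]
ye [ 21 155 156]
matb [111  51 119]
maty [ 22 150 150]
garl [21 35 95]
onion [ 7 81 85]
tray [108  69  92]
traymid [106  73  91]
sp [ 13 109  75]
h [ 13 123 108]
tab [ 55  37 150]
wood [ 18  89 138]
blk [23 45 51]
```

View pics/t1.png

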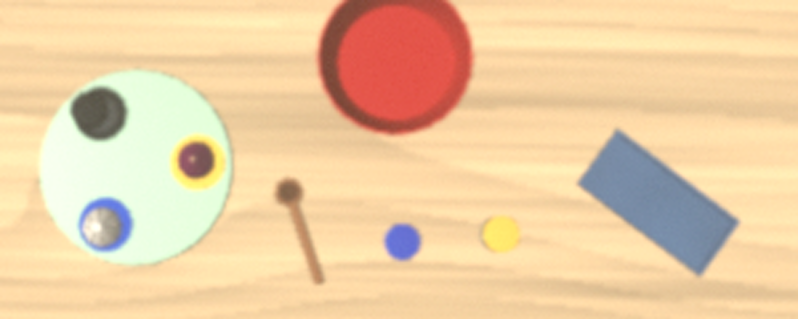

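Both views agree within about 2 mm: garlic (440.5,335), onion (520,229), blue tin (431,-7), yellow tin (442,-118), table axis (511,306), bowl (641,4.5). The crop confirms which object is which. Next I need the spoon and tray axes.

```bash
cat > st.py <<'E'
from loc import *
def rect(c,cond,xy,r,z):
    b=None
    for a,ce,m in comps(c,cond,30):
        v,u=np.nonzero(m); p=onplane(c,np.c_[u,v],z)[:,:2]
        if np.hypot(*(p.mean(0)-xy))<r:
            R=cv2.minAreaRect(p.astype(np.float32)); w=np.linalg.eigh(np.cov(p.T))[1][:,1]
            print(a,'mean',p.mean(0).round(1),'rect',np.round(R[0],1),np.round(R[1],1),'ang',round(R[2],1),'pca',round(np.degrees(np.arctan2(w[1],w[0])),1))
            ends=(p-p.mean(0))@w; print('  ends',p[ends.argmin()].round(0),p[ends.argmax()].round(0))
SP=dict(scene=lambda h,s,v:(h<14)&(s>110)&(v>25)&(v<140),top=lambda h,s,v:(h<17)&(s>90)&(v<125))
TR=dict(scene=M['tray'],top=lambda h,s,v:(abs(h-107)<9)&(s>45))
E
python3 - <<'E'
from st import *
for n in('scene','top'):
    c=np.load(n+'0.npy',allow_pickle=True).item(); print(n)
    rect(c,SP[n],(445,112),40,8); rect(c,TR[n],(483,-303),50,12)
E
```

```text
scene
180 mean [459.5 116.1] rect [443.  114.7] [127.9  29.4] ang 14.4 pca -159.7
  ends [505. 132.] [384.  86.]
1280 mean [ 487.9 -301. ] rect [ 484.8 -304. ] [185.8  78.3] ang 53.4 pca 53.7
  ends [ 442. -388.] [ 552. -238.]
top
224 mean [449.  113.3] rect [441.1 105.7] [126.7  32.2] ang 25.7 pca -159.7
  ends [499. 131.] [380.  87.]
1304 mean [ 479.1 -305.2] rect [ 478.9 -305.4] [173.2  74. ] ang 54.0 pca 53.8
  ends [ 427. -374.] [ 530. -236.]
```

Emit:
apply_moves([
  {"tx":0,"ty":60,"tz":20,"twist":0,"gripper":1},
  {"tx":20,"ty":120,"tz":40,"twist":0,"gripper":1},
  {"tx":60,"ty":180,"tz":40,"twist":0,"gripper":1},
  {"tx":100,"ty":230,"tz":40,"twist":0,"gripper":1},
  {"tx":130,"ty":280,"tz":40,"twist":0,"gripper":1},
  {"tx":150,"ty":340,"tz":40,"twist":0,"gripper":1},
  {"tx":165,"ty":400,"tz":40,"twist":0,"gripper":1},
  {"tx":175,"ty":460,"tz":40,"twist":0,"gripper":1},
  {"tx":180,"ty":520,"tz":40,"twist":0,"gripper":1},
  {"tx":184,"ty":580,"tz":40,"twist":0,"gripper":1},
])

```text
time: 1.35
ee_pos: [439.9, -46.7, 233.8]
orientation: [[0.925, 0.38, 0.0], [0.38, -0.925, 0.0], [0.0, -0.0, -1.0]]
force: [0.6, 0.3, -0.2]
finger_gap: 1.0
```

Emit:
apply_moves([
  {"tx":0,"ty":60,"tz":0,"twist":0.15,"gripper":1},
  {"tx":0,"ty":120,"tz":0,"twist":0.3,"gripper":1},
  {"tx":0,"ty":180,"tz":0,"twist":0.45,"gripper":1},
  {"tx":0,"ty":240,"tz":0,"twist":0.6,"gripper":1},
  {"tx":0,"ty":300,"tz":0,"twist":0.765,"gripper":1},
  {"tx":0,"ty":350,"tz":-20,"twist":0.765,"gripper":1},
  {"tx":0,"ty":380,"tz":-50,"twist":0.765,"gripper":1},
  {"tx":0,"ty":380,"tz":-90,"twist":0.765,"gripper":1},
  {"tx":0,"ty":380,"tz":-114,"twist":0.765,"gripper":1},
  {"tx":0,"ty":380,"tz":-114,"twist":0.765,"gripper":1},
])

```text
time: 2.6
ee_pos: [437.8, 329.9, 117.0]
orientation: [[0.404, 0.915, -0.005], [0.915, -0.404, -0.004], [-0.006, -0.003, -1.0]]
force: [-0.1, -0.1, 0.4]
finger_gap: 1.001
```

Run:
```python
from h import *
s=arm.read_state(); print(s['ee_pos'],s['orientation'].round(3),s['joint_pos'].round(2))
c=snap('scene','s1.png'); c=snap('scene'); im=cv2.cvtColor(c['color'],cv2.COLOR_RGB2BGR)[100:260,300:480]
cv2.imwrite('pics/s1.png',cv2.resize(cv2.convertScaleAbs(im,alpha=1.4),None,fx=3,fy=3,interpolation=2))
```

```text
[437.81923947 329.88656929 117.01074271] [[ 0.404  0.915 -0.005]
 [ 0.915 -0.404 -0.004]
 [-0.006 -0.003 -1.   ]] [ 0.6   0.09  1.95 -0.    1.1   1.02]
```

View pics/s1.png

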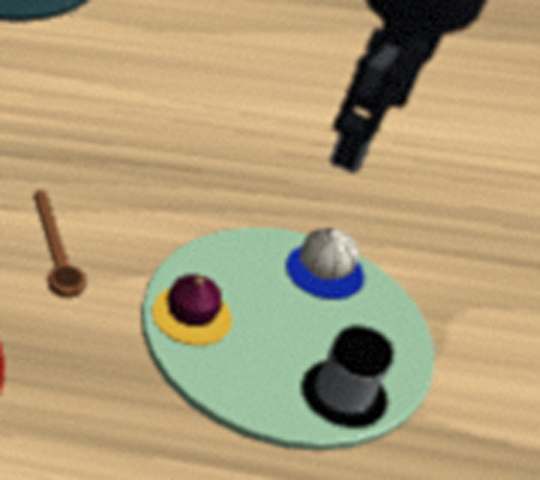

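The arm is in line above the garlic, open and still settling. I'll descend partway and read the settled pose.

Emit:
apply_moves([
  {"tx":0,"ty":0,"tz":0,"twist":0,"gripper":1},
  {"tx":0,"ty":0,"tz":0,"twist":0,"gripper":1},
  {"tx":0,"ty":0,"tz":-10,"twist":0,"gripper":1},
  {"tx":0,"ty":0,"tz":-20,"twist":0,"gripper":1},
  {"tx":0,"ty":0,"tz":-30,"twist":0,"gripper":1},
  {"tx":0,"ty":0,"tz":-40,"twist":0,"gripper":1},
  {"tx":0,"ty":0,"tz":-50,"twist":0,"gripper":1},
  {"tx":0,"ty":0,"tz":-50,"twist":0,"gripper":1},
  {"tx":0,"ty":0,"tz":-50,"twist":0,"gripper":1},
  {"tx":0,"ty":0,"tz":-50,"twist":0,"gripper":1},
])

```text
time: 3.95
ee_pos: [440.6, 331.6, 70.6]
orientation: [[0.404, 0.915, 0.001], [0.915, -0.404, 0.001], [0.001, 0.001, -1.0]]
force: [0.5, 0.0, -0.0]
finger_gap: 1.001
```

Emit:
apply_moves([
  {"tx":0,"ty":3.6,"tz":-8,"twist":0,"gripper":1},
  {"tx":0,"ty":3.6,"tz":-16,"twist":0,"gripper":1},
  {"tx":0,"ty":3.6,"tz":-24,"twist":0,"gripper":1},
  {"tx":0,"ty":3.6,"tz":-32,"twist":0,"gripper":1},
  {"tx":0,"ty":3.6,"tz":-40,"twist":0,"gripper":1},
  {"tx":0,"ty":3.6,"tz":-47,"twist":0,"gripper":1},
  {"tx":0,"ty":3.6,"tz":-47,"twist":0,"gripper":1},
  {"tx":0,"ty":3.6,"tz":-47,"twist":0,"gripper":0.4},
  {"tx":0,"ty":3.6,"tz":-47,"twist":0,"gripper":0},
  {"tx":0,"ty":3.6,"tz":-47,"twist":0,"gripper":-0.3},
])

```text
time: 5.2
ee_pos: [440.5, 335.1, 23.4]
orientation: [[0.404, 0.915, 0.001], [0.915, -0.404, 0.0], [0.001, 0.0, -1.0]]
force: [-0.5, -0.2, 0.1]
finger_gap: 0.377
```

Emit:
apply_moves([
  {"tx":0,"ty":0,"tz":0,"twist":0,"gripper":-1},
  {"tx":0,"ty":0,"tz":0,"twist":0,"gripper":-1},
  {"tx":0,"ty":0,"tz":0,"twist":0,"gripper":-1},
  {"tx":0,"ty":0,"tz":10,"twist":0,"gripper":-1},
  {"tx":0,"ty":0,"tz":20,"twist":0,"gripper":-1},
  {"tx":0,"ty":0,"tz":40,"twist":0,"gripper":-1},
  {"tx":0,"ty":0,"tz":60,"twist":0,"gripper":-1},
  {"tx":0,"ty":0,"tz":90,"twist":0,"gripper":-1},
  {"tx":0,"ty":0,"tz":120,"twist":0,"gripper":-1},
  {"tx":0,"ty":0,"tz":120,"twist":0,"gripper":-1},
])

```text
time: 6.45
ee_pos: [442.0, 336.0, 145.9]
orientation: [[0.404, 0.915, 0.004], [0.915, -0.404, 0.003], [0.005, 0.003, -1.0]]
force: [-0.0, -0.7, 0.0]
finger_gap: 0.001
```

Run:
```python
from h import *
c=snap('scene'); im=cv2.cvtColor(c['color'],cv2.COLOR_RGB2BGR)[60:260,260:480]
cv2.imwrite('pics/s2.png',cv2.resize(cv2.convertScaleAbs(im,alpha=1.4),None,fx=3,fy=3,interpolation=2))
```

```text
(no output)
```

View pics/s2.png

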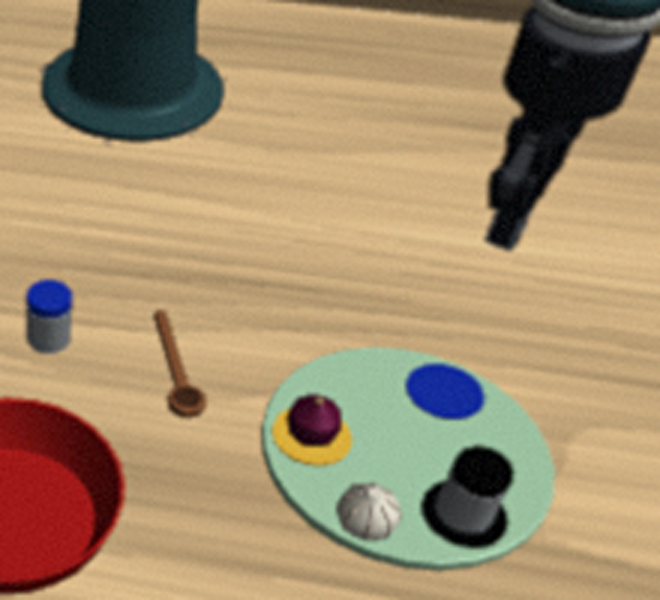

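The jaws closed empty: the garlic slipped out and now stands upright on bare turntable (crop pixel 368,512), and the table itself did not turn. I'll locate it again.

```bash
cat > now.py <<'E'
from loc import *
import sys
T={'tin_blue':((431,-7),45,48,62),'tin_yel':((442,-118),45,48,62),'garlic':((565,275),45,32,75),'onion':((520,229),45,32,75),'tin_black':((572,348),45,70,90)}
for n in('scene','top'):
    c=snap(n,n+'n.png'); np.save(n+'n.npy',c,allow_pickle=True); P=cloud(c)
    for k in sys.argv[1:]: print(n,k,blob(P,*T[k]))
    for col in ('purple','white'):
        for a,ce,m in comps(c,M[col],20):
            q=np.median(P[m],0)
            if 380<q[0]<680 and 180<q[1]<430: print(col,a,ce.round(),q.round())
E
python3 now.py garlic onion tin_black; python3 -c "
from h import *
print(arm.read_state()['ee_pos'])"
```

```text
scene garlic (159, array([592.6, 269.7,  52.8]), (567.8, 269.8, 44.1), array([39.2, 53.4, 62.2]))
scene onion (255, array([528.3, 229.1,  51.5]), (521.7, 229.3, 22.2), array([35.8, 52.9, 61.7]))
scene tin_black (262, array([575.4, 347.2,  77.7]), (573.4, 349.4, 22.3), array([71.7, 78.2, 80.2]))
purple 200 [365. 200.] [531. 228.  54.]
white 24 [476.  66.] [467. 362. 377.]
white 218 [386. 229.] [608. 280.  51.]
top garlic (133, array([593. , 273. ,  52.1]), (568.1, 270.1, 44.1), array([41.2, 52.4, 62.1]))
top onion (159, array([518. , 227.8,  55.1]), (518.7, 229.3, 21.6), array([45.1, 55.1, 63.9]))
top tin_black (161, array([571.1, 346.9,  78.1]), (571.9, 347.9, 21.9), array([73.6, 78.4, 82.1]))
purple 30 [180. 200.] [515. 238.  58.]
white 2803 [162. 201.] [514. 294.  22.]
white 59 [110. 227.] [436. 272. 557.]
[439.3186871  334.23856085 141.74300444]
```

```bash
cat > grip.py <<'E'
from h import *
s=arm.read_state(); e=s['ee_pos']; print(e,s['finger_gap'],s['force'].round(1))
for n in('scene','top'):
    c=snap(n); P=cloud(c).reshape(-1,3)
    p=P[(np.hypot(*(P[:,:2]-e[:2]).T)<75)&(P[:,2]>e[2]-15)&(P[:,2]<e[2]+110)]
    y=(p[:,:2]-e[:2])@s['orientation'][:2,1]
    for a in range(-15,100,8):
        m=(p[:,2]-e[2]>=a)&(p[:,2]-e[2]<a+8)
        if m.sum()>2: print(n,a,m.sum(),'jawcoord',y[m].min().round(),y[m].max().round())
E
python3 grip.py
```

```text
[439.3186871  334.23856085 141.74300444] -0.0018844555837732799 [-0.5  0.1 -0.6]
scene 33 10 jawcoord 6.0 8.0
scene 41 25 jawcoord -1.0 15.0
scene 49 34 jawcoord -2.0 16.0
scene 57 36 jawcoord -0.0 16.0
scene 65 23 jawcoord -6.0 16.0
scene 81 34 jawcoord -5.0 35.0
scene 89 19 jawcoord 9.0 42.0
scene 97 34 jawcoord -3.0 49.0
top 41 7 jawcoord -10.0 11.0
top 49 6 jawcoord -13.0 13.0
top 57 7 jawcoord -9.0 13.0
top 65 3 jawcoord -2.0 4.0
top 73 3 jawcoord -5.0 14.0
top 81 13 jawcoord -30.0 30.0
top 89 28 jawcoord -37.0 41.0
top 97 14 jawcoord -42.0 41.0
```

Emit:
apply_moves([
  {"tx":0,"ty":0,"tz":0,"twist":0,"gripper":0.2},
  {"tx":0,"ty":0,"tz":0,"twist":0,"gripper":0.2},
  {"tx":0,"ty":0,"tz":0,"twist":0,"gripper":0.2},
  {"tx":0,"ty":0,"tz":0,"twist":0,"gripper":0.2},
  {"tx":0,"ty":0,"tz":0,"twist":0,"gripper":0.2},
  {"tx":0,"ty":0,"tz":0,"twist":0,"gripper":0.2},
  {"tx":0,"ty":0,"tz":0,"twist":0,"gripper":0.2},
  {"tx":0,"ty":0,"tz":0,"twist":0,"gripper":0.2},
  {"tx":0,"ty":0,"tz":0,"twist":0,"gripper":0.2},
  {"tx":0,"ty":0,"tz":0,"twist":0,"gripper":0.2},
])

```text
time: 7.95
ee_pos: [440.2, 334.9, 143.1]
orientation: [[0.404, 0.915, 0.0], [0.915, -0.404, 0.0], [0.0, -0.0, -1.0]]
force: [0.0, -0.6, -0.2]
finger_gap: 0.604
```

```bash
python3 grip.py
```

```text
[440.19446724 334.91881417 143.08541908] 0.604410153655735 [ 0.  -0.6 -0.2]
scene 33 5 jawcoord -26.0 33.0
scene 41 26 jawcoord -27.0 40.0
scene 49 42 jawcoord -27.0 42.0
scene 57 42 jawcoord -27.0 42.0
scene 65 38 jawcoord -29.0 43.0
scene 73 9 jawcoord -26.0 43.0
scene 81 18 jawcoord -38.0 57.0
scene 89 70 jawcoord -29.0 60.0
scene 97 33 jawcoord -20.0 62.0
top 41 3 jawcoord -33.0 -27.0
top 49 7 jawcoord -33.0 37.0
top 57 8 jawcoord -33.0 39.0
top 65 6 jawcoord -33.0 32.0
top 73 4 jawcoord -29.0 39.0
top 81 11 jawcoord -43.0 45.0
top 89 48 jawcoord -48.0 58.0
top 97 10 jawcoord 32.0 58.0
```

Run:
```python
from h import *
c=snap('scene')
o=np.array(c['xyz']); R=np.array(c['orientation'])
def zat(uv,xy):
    r=(rays(c,[uv])@R.T)[0]; A=r[:2]; t=A@(np.array(xy)-o[:2])/(A@A); p=o+t*r; return p.round(1)
print('shut tip',zat((427.7,141.7),(439.3,334.2)),'tcp z 141.7/145.9')
# project TCP
s=arm.read_state(); e=s['ee_pos']
for dz in(0,19,33,54,73):
    q=R.T@(e+[0,0,dz]-o); x,y=q[0]/-q[2],-q[1]/-q[2]; f=1+c['k1']*(x*x+y*y); K=c['intrinsics']; print(dz,K[0,0]*x*f+K[0,2],K[1,1]*y*f+K[1,2],c['range_z'][int(K[1,1]*y*f+K[1,2]),int(K[0,0]*x*f+K[0,2])],-q[2])
im=cv2.cvtColor(c['color'],cv2.COLOR_RGB2BGR)[70:190,370:480]
cv2.imwrite('pics/s3.png',cv2.resize(cv2.convertScaleAbs(im,alpha=2),None,fx=5,fy=5,interpolation=2))
```

```text
shut tip [440.8 339.5 178.8] tcp z 141.7/145.9
0 420.74081581332644 153.28749678835516 1074.7385 859.4099413918756
19 423.2507423907842 146.9849751817477 799.27466 845.4515721211337
33 425.15499805417835 142.20508122703984 788.0293 835.1664579216398
54 428.10299326065325 134.80828084839374 751.807 819.7387866223988
73 430.86979174350625 127.86942373625584 734.77124 805.7804173516571
```

View pics/s3.png

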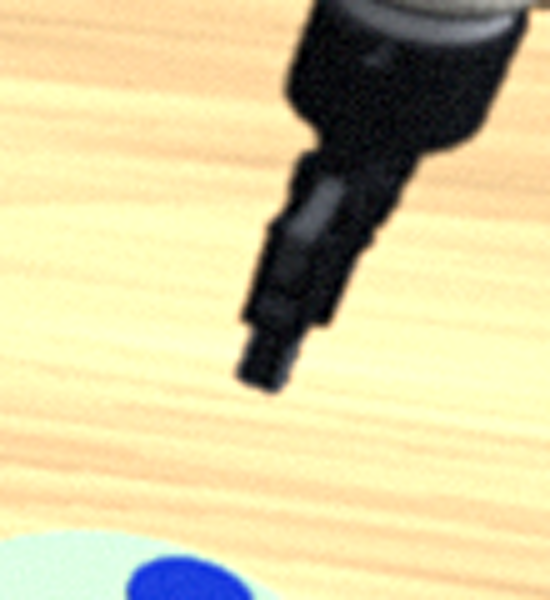

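The scene view shows only one dark finger ending near crop (262,388), well above where the reported TCP projects (253,416). I need to check the real finger geometry before regrasping.

Run:
```python
from h import *
s=arm.read_state(); e=s['ee_pos']
for n in('scene','top'):
    c=snap(n); P=cloud(c)
    R=np.array(c['orientation']);o=np.array(c['xyz'])
    m=(np.hypot(P[...,0]-e[0],P[...,1]-e[1])<90)&(P[...,2]>e[2]-20)&(P[...,2]<e[2]+80)
    v,u=np.nonzero(m); p=P[m]-e
    print(n,len(p),'uv',u.min(),u.max(),v.min(),v.max())
    print(np.c_[u,v,p.round()].astype(int)[::max(1,len(p)//45)].tolist())
c=snap('top'); im=cv2.cvtColor(c['color'],cv2.COLOR_RGB2BGR)[180:300,90:200]
cv2.imwrite('pics/t3.png',cv2.resize(cv2.convertScaleAbs(im,alpha=2),None,fx=5,fy=5,interpolation=2))
```

```text
scene 158 uv 417 440 121 148
[[436, 121, -21, 11, 77], [439, 125, -17, 19, 71], [436, 127, -18, 15, 64], [436, 128, -19, 16, 61], [435, 129, -19, 14, 58], [438, 129, -22, 21, 57], [434, 131, -19, 14, 52], [437, 131, -20, 20, 53], [436, 132, -20, 19, 50], [436, 133, -21, 20, 46], [435, 134, -21, 19, 43], [420, 136, 26, -22, 68], [431, 136, 38, -4, 80], [421, 137, 35, -22, 72], [424, 137, 35, -16, 73], [421, 138, 36, -21, 70], [424, 138, 33, -15, 69], [427, 138, 36, -10, 72], [418, 139, 25, -23, 58], [421, 139, 37, -21, 68], [424, 139, 38, -15, 70], [427, 139, 36, -9, 69], [418, 140, 27, -23, 57], [421, 140, 36, -19, 64], [424, 140, 37, -14, 66], [427, 140, 32, -7, 64], [418, 141, 26, -22, 53], [421, 141, 33, -18, 60], [424, 141, 39, -14, 65], [427, 141, 32, -6, 62], [417, 142, 25, -23, 50], [420, 142, 35, -20, 59], [423, 142, 36, -14, 60], [426, 142, 34, -8, 60], [417, 143, 24, -22, 46], [420, 143, 33, -18, 54], [423, 143, 37, -14, 58], [426, 143, 33, -7, 57], [417, 144, 26, -22, 45], [420, 144, 36, -19, 54], [423, 144, 36, -13, 55], [426, 144, 34, -6, 55], [419, 145, 36, -20, 51], [4
[... 258 characters left out ...]
143 212 237
[[140, 212, 33, -22, 77], [141, 212, 33, -21, 61], [141, 213, 31, -21, 61], [142, 213, 31, -21, 54], [141, 214, 28, -20, 60], [142, 214, 28, -20, 48], [141, 215, 25, -22, 66], [142, 215, 25, -21, 51], [140, 216, 22, -22, 73], [141, 216, 23, -21, 62], [142, 216, 23, -22, 56], [143, 216, 23, -22, 44], [139, 217, 20, -19, 74], [140, 217, 20, -20, 68], [141, 217, 20, -21, 60], [142, 217, 20, -21, 51], [132, 234, -27, 7, 45], [131, 235, -29, 3, 67], [132, 235, -29, 2, 62], [133, 235, -29, 2, 51], [134, 235, -29, 3, 40], [131, 236, -31, 3, 65], [132, 236, -32, 2, 61], [133, 236, -32, 2, 53], [130, 237, -34, 4, 72], [131, 237, -34, 3, 65], [132, 237, -34, 4, 53], [133, 237, -34, 3, 49]]
```

View pics/t3.png

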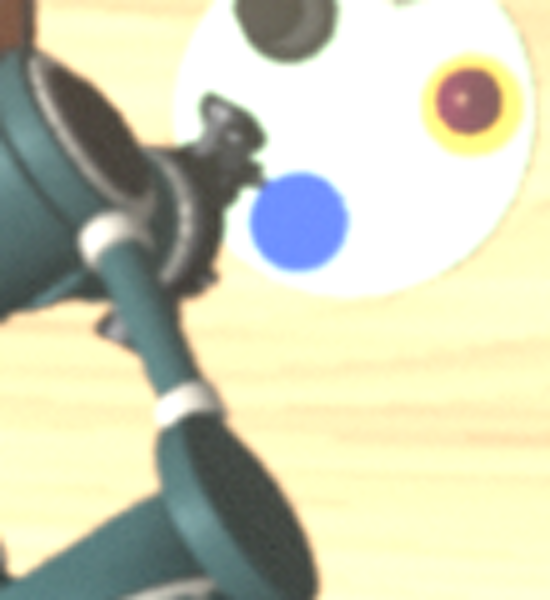

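The measured finger points end about 35 mm above the reported TCP (tips near z≈180 against 143), while table and tin heights measure true. So real fingertips sit about 35 mm higher than the state says. The jaws came down on the crown and knocked the garlic. I'll work with that offset and verify it near the object.

Run:
```python
from loc import *
for n in('scene','top'):
    c=snap(n); P=cloud(c); print(blob(P,(598,278),40,30,75),blob(P,(598,278),40,40,75))
```

```text
(321, array([608.5, 272.9,  49.1]), (601.9, 274.7, 23.2), array([35.3, 50.1, 60.4])) (279, array([607.3, 273.3,  51.1]), (602.1, 273.9, 22.8), array([41.6, 51.2, 60.9]))
(176, array([598.4, 272.9,  51.5]), (598.9, 275.1, 23.2), array([40.9, 51.5, 62. ])) (169, array([598.5, 273.1,  52.1]), (599.1, 274.9, 23.0), array([42.7, 52.1, 62.2]))
```

Emit:
apply_moves([
  {"tx":40,"ty":-15,"tz":0,"twist":0,"gripper":1},
  {"tx":80,"ty":-30,"tz":0,"twist":0,"gripper":1},
  {"tx":120,"ty":-45,"tz":0,"twist":0,"gripper":1},
  {"tx":158,"ty":-57,"tz":0,"twist":0,"gripper":1},
  {"tx":158,"ty":-57,"tz":-20,"twist":0,"gripper":1},
  {"tx":158,"ty":-57,"tz":-40,"twist":0,"gripper":1},
  {"tx":158,"ty":-57,"tz":-60,"twist":0,"gripper":1},
  {"tx":158,"ty":-57,"tz":-80,"twist":0,"gripper":1},
  {"tx":158,"ty":-57,"tz":-80,"twist":0,"gripper":1},
  {"tx":158,"ty":-57,"tz":-80,"twist":0,"gripper":1},
])

```text
time: 9.6
ee_pos: [598.3, 278.3, 63.4]
orientation: [[0.404, 0.915, 0.0], [0.915, -0.404, 0.0], [0.0, 0.0, -1.0]]
force: [-0.6, -0.0, 0.9]
finger_gap: 1.0
```

```bash
python3 grip.py | grep -v top
python3 - <<'E'
from h import *
c=snap('scene'); im=cv2.cvtColor(c['color'],cv2.COLOR_RGB2BGR)[110:260,320:470]
cv2.imwrite('pics/s4.png',cv2.resize(cv2.convertScaleAbs(im,alpha=1.6),None,fx=4,fy=4,interpolation=2))
E
```

```text
[598.31037659 278.25583354  63.40382269] 0.999676055627799 [-0.6 -0.   0.9]
scene -15 179 jawcoord -47.0 24.0
scene -7 73 jawcoord -51.0 16.0
scene 1 39 jawcoord -51.0 -31.0
scene 9 125 jawcoord -63.0 -30.0
scene 17 6 jawcoord -56.0 -36.0
scene 49 13 jawcoord -45.0 54.0
scene 57 32 jawcoord -45.0 57.0
scene 65 30 jawcoord -44.0 58.0
scene 73 16 jawcoord 49.0 58.0
scene 89 6 jawcoord -41.0 56.0
scene 97 49 jawcoord -38.0 75.0
```

View pics/s4.png

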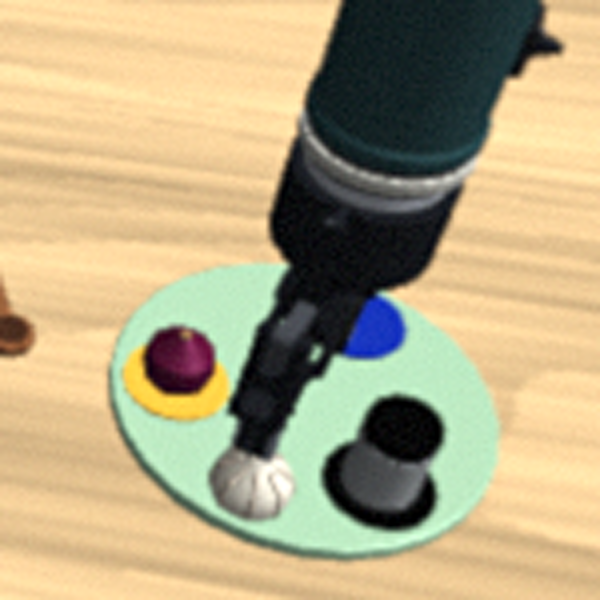

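Emit:
apply_moves([
  {"tx":2,"ty":-3,"tz":-10,"twist":0,"gripper":1},
  {"tx":2,"ty":-3,"tz":-20,"twist":0,"gripper":1},
  {"tx":2,"ty":-3,"tz":-30,"twist":0,"gripper":1},
  {"tx":2,"ty":-3,"tz":-40,"twist":0,"gripper":1},
  {"tx":2,"ty":-3,"tz":-50,"twist":0,"gripper":1},
  {"tx":2,"ty":-3,"tz":-60,"twist":0,"gripper":1},
  {"tx":2,"ty":-3,"tz":-70,"twist":0,"gripper":1},
  {"tx":2,"ty":-3,"tz":-77,"twist":0,"gripper":1},
  {"tx":2,"ty":-3,"tz":-77,"twist":0,"gripper":1},
  {"tx":2,"ty":-3,"tz":-77,"twist":0,"gripper":1},
])

```text
time: 11.0
ee_pos: [600.5, 275.0, -13.6]
orientation: [[0.404, 0.915, 0.001], [0.915, -0.404, 0.0], [0.0, 0.0, -1.0]]
force: [-0.3, 0.6, -0.8]
finger_gap: 1.0
```

```bash
python3 grip.py | grep -v top|head -9
python3 - <<'E'
from h import *
c=snap('scene'); im=cv2.cvtColor(c['color'],cv2.COLOR_RGB2BGR)[140:260,330:450]
cv2.imwrite('pics/s5.png',cv2.resize(cv2.convertScaleAbs(im,alpha=2),None,fx=5,fy=5,interpolation=2))
E
```

```text
[600.5083451  275.02725771 -13.5774615 ] 0.9996538470702029 [-0.3  0.6 -0.8]
scene 9 1337 jawcoord -20.0 75.0
scene 17 15 jawcoord -15.0 59.0
scene 25 133 jawcoord -50.0 20.0
scene 33 910 jawcoord -74.0 19.0
scene 41 47 jawcoord -53.0 21.0
scene 49 68 jawcoord -52.0 51.0
scene 57 121 jawcoord -51.0 58.0
scene 65 85 jawcoord -51.0 58.0
```

View pics/s5.png

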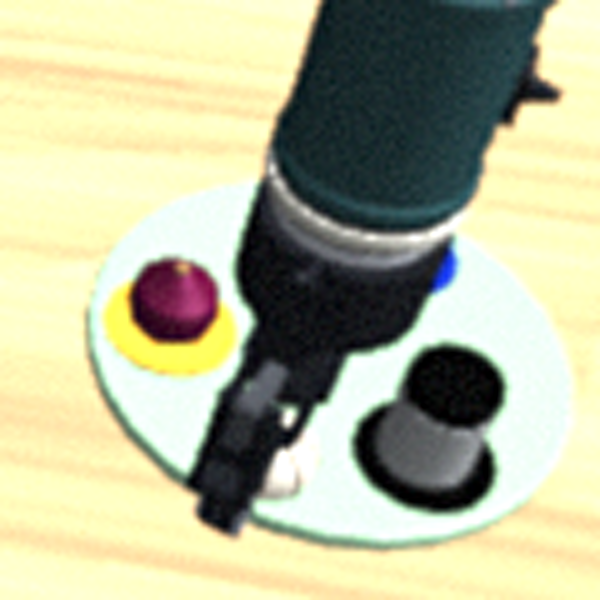

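The near finger now stands well down beside the garlic (crop 220,520) with no contact force. Going 3 mm lower, closing slowly and lifting.

Emit:
apply_moves([
  {"tx":0,"ty":0,"tz":-3,"twist":0,"gripper":0.7},
  {"tx":0,"ty":0,"tz":-3,"twist":0,"gripper":0.4},
  {"tx":0,"ty":0,"tz":-3,"twist":0,"gripper":0.2},
  {"tx":0,"ty":0,"tz":-3,"twist":0,"gripper":0.1},
  {"tx":0,"ty":0,"tz":-3,"twist":0,"gripper":0},
  {"tx":0,"ty":0,"tz":-3,"twist":0,"gripper":-0.1},
  {"tx":0,"ty":0,"tz":-3,"twist":0,"gripper":-0.1},
  {"tx":0,"ty":0,"tz":-3,"twist":0,"gripper":-0.1},
  {"tx":0,"ty":0,"tz":-3,"twist":0,"gripper":-0.1},
  {"tx":0,"ty":0,"tz":-3,"twist":0,"gripper":-0.1},
])

```text
time: 12.4
ee_pos: [600.5, 275.1, -16.3]
orientation: [[0.404, 0.915, 0.001], [0.915, -0.404, 0.0], [0.001, 0.0, -1.0]]
force: [-2.2, -0.9, 5.4]
finger_gap: 0.502
```

Emit:
apply_moves([
  {"tx":0,"ty":0,"tz":5,"twist":0,"gripper":-0.3},
  {"tx":0,"ty":0,"tz":15,"twist":0,"gripper":-0.3},
  {"tx":0,"ty":0,"tz":35,"twist":0,"gripper":-0.3},
  {"tx":0,"ty":0,"tz":60,"twist":0,"gripper":-0.3},
  {"tx":0,"ty":0,"tz":85,"twist":0,"gripper":-0.3},
  {"tx":8,"ty":-40,"tz":90,"twist":0,"gripper":-0.3},
  {"tx":18,"ty":-85,"tz":90,"twist":0,"gripper":-0.3},
  {"tx":28,"ty":-130,"tz":90,"twist":0,"gripper":-0.3},
  {"tx":37,"ty":-175,"tz":90,"twist":0,"gripper":-0.3},
  {"tx":45,"ty":-215,"tz":90,"twist":0,"gripper":-0.3},
])

```text
time: 13.65
ee_pos: [646.1, 58.3, 74.9]
orientation: [[0.404, 0.915, 0.002], [0.915, -0.404, 0.0], [0.001, 0.002, -1.0]]
force: [1.3, -0.5, -0.0]
finger_gap: 0.496
```

Emit:
apply_moves([
  {"tx":6,"ty":-30,"tz":0,"twist":0,"gripper":-0.3},
  {"tx":6,"ty":-30,"tz":0,"twist":0,"gripper":-0.3},
  {"tx":6,"ty":-30,"tz":-20,"twist":0,"gripper":-0.3},
  {"tx":6,"ty":-30,"tz":-40,"twist":0,"gripper":-0.3},
  {"tx":6,"ty":-30,"tz":-60,"twist":0,"gripper":-0.3},
  {"tx":6,"ty":-30,"tz":-75,"twist":0,"gripper":-0.3},
  {"tx":6,"ty":-30,"tz":-85,"twist":0,"gripper":-0.3},
  {"tx":6,"ty":-30,"tz":-95,"twist":0,"gripper":-0.3},
  {"tx":6,"ty":-30,"tz":-95,"twist":0,"gripper":-0.3},
  {"tx":6,"ty":-30,"tz":-95,"twist":0,"gripper":-0.3},
])

```text
time: 14.9
ee_pos: [651.8, 29.8, -21.3]
orientation: [[0.404, 0.915, 0.001], [0.915, -0.404, 0.0], [0.0, 0.001, -1.0]]
force: [0.8, 0.4, 0.4]
finger_gap: 0.496
```

Emit:
apply_moves([
  {"tx":0,"ty":0,"tz":-4,"twist":0,"gripper":-0.3},
  {"tx":0,"ty":0,"tz":-8,"twist":0,"gripper":-0.3},
  {"tx":0,"ty":0,"tz":-8,"twist":0,"gripper":-0.3},
  {"tx":0,"ty":0,"tz":-8,"twist":0,"gripper":0.2},
  {"tx":0,"ty":0,"tz":-8,"twist":0,"gripper":0.5},
  {"tx":0,"ty":0,"tz":-8,"twist":0,"gripper":0.5},
  {"tx":0,"ty":0,"tz":10,"twist":0,"gripper":0.5},
  {"tx":0,"ty":0,"tz":40,"twist":0,"gripper":0.5},
  {"tx":0,"ty":0,"tz":90,"twist":0,"gripper":1},
  {"tx":0,"ty":0,"tz":110,"twist":0,"gripper":1},
])

```text
time: 16.15
ee_pos: [654.2, 29.9, 93.5]
orientation: [[0.404, 0.915, 0.008], [0.915, -0.404, 0.0], [0.003, 0.007, -1.0]]
force: [0.7, -0.9, 0.1]
finger_gap: 0.998
```

Run:
```python
from loc import *
print(arm.read_state()['ee_pos'])
for n in('scene','top'):
    c=snap(n); P=cloud(c); print(blob(P,(648,25),45,15,55),blob(P,(520,229),45,40,75), blob(P,(572,348),45,70,90))
    if n=='scene': cv2.imwrite('pics/s6.png',cv2.resize(cv2.cvtColor(c['color'],cv2.COLOR_RGB2BGR)[60:260,200:470],None,fx=2.9,fy=2.9,interpolation=2))
```

```text
[654.2428571   29.94170631  93.48711629]
(288, array([658.8,  31.6,  32.9]), (652.7, 29.8, 22.6), array([20.5, 34. , 43.6])) (229, array([527.3, 229.1,  53.1]), (520.9, 229.3, 21.9), array([42.2, 53.7, 62.9])) (263, array([575.4, 346.8,  77.8]), (572.2, 347.2, 21.4), array([72.4, 78.3, 80.6]))
(81, array([641.9,  21. ,  33.6]), (644.3, 24.1, 20.6), array([23., 34., 44.])) (159, array([518. , 227.9,  55. ]), (518.4, 229.7, 21.5), array([45.7, 55. , 64. ])) (163, array([571. , 346.7,  78.4]), (571.7, 347.8, 21.9), array([73.8, 78.6, 82.5]))
```

View pics/s6.png

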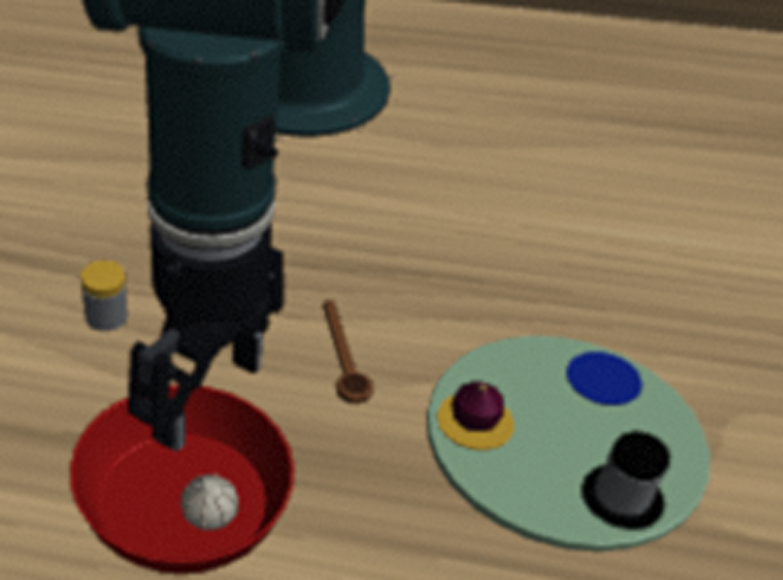

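Garlic sits in the bowl at (652,30) (view pixel 210,502), and the turntable and black tin are unmoved. On to the onion.

Emit:
apply_moves([
  {"tx":-30,"ty":45,"tz":0,"twist":0,"gripper":1},
  {"tx":-60,"ty":90,"tz":0,"twist":0,"gripper":1},
  {"tx":-90,"ty":135,"tz":0,"twist":0,"gripper":1},
  {"tx":-120,"ty":180,"tz":0,"twist":0,"gripper":1},
  {"tx":-132,"ty":199.5,"tz":0,"twist":0,"gripper":1},
  {"tx":-132,"ty":199.5,"tz":-10,"twist":0,"gripper":1},
  {"tx":-132,"ty":199.5,"tz":-25,"twist":0,"gripper":1},
  {"tx":-132,"ty":199.5,"tz":-40,"twist":0,"gripper":1},
  {"tx":-132,"ty":199.5,"tz":-40,"twist":0,"gripper":1},
  {"tx":-132,"ty":199.5,"tz":-40,"twist":0,"gripper":1},
])

```text
time: 17.5
ee_pos: [519.5, 228.8, 47.8]
orientation: [[0.405, 0.914, -0.0], [0.914, -0.405, -0.0], [-0.0, -0.0, -1.0]]
force: [0.3, 0.1, -0.5]
finger_gap: 0.998
```

Emit:
apply_moves([
  {"tx":0.5,"ty":0.5,"tz":-12,"twist":0,"gripper":1},
  {"tx":0.5,"ty":0.5,"tz":-24,"twist":0,"gripper":1},
  {"tx":0.5,"ty":0.5,"tz":-36,"twist":0,"gripper":1},
  {"tx":0.5,"ty":0.5,"tz":-48,"twist":0,"gripper":1},
  {"tx":0.5,"ty":0.5,"tz":-58,"twist":0,"gripper":1},
  {"tx":0.5,"ty":0.5,"tz":-62,"twist":0,"gripper":1},
  {"tx":0.5,"ty":0.5,"tz":-62,"twist":0,"gripper":0.6},
  {"tx":0.5,"ty":0.5,"tz":-62,"twist":0,"gripper":0.4},
  {"tx":0.5,"ty":0.5,"tz":-62,"twist":0,"gripper":0.2},
  {"tx":0.5,"ty":0.5,"tz":-62,"twist":0,"gripper":0.1},
])

```text
time: 18.75
ee_pos: [520.0, 230.0, -13.5]
orientation: [[0.404, 0.915, 0.001], [0.915, -0.404, 0.0], [0.001, 0.001, -1.0]]
force: [0.3, 0.3, 0.2]
finger_gap: 0.548
```

Emit:
apply_moves([
  {"tx":0,"ty":0,"tz":0,"twist":0,"gripper":0},
  {"tx":0,"ty":0,"tz":0,"twist":0,"gripper":-0.1},
  {"tx":0,"ty":0,"tz":0,"twist":0,"gripper":-0.3},
  {"tx":0,"ty":0,"tz":0,"twist":0,"gripper":-0.3},
  {"tx":0,"ty":0,"tz":0,"twist":0,"gripper":-0.3},
  {"tx":0,"ty":0,"tz":5,"twist":0,"gripper":-0.3},
  {"tx":0,"ty":0,"tz":15,"twist":0,"gripper":-0.3},
  {"tx":0,"ty":0,"tz":40,"twist":0,"gripper":-0.3},
  {"tx":0,"ty":0,"tz":70,"twist":0,"gripper":-0.3},
  {"tx":0,"ty":0,"tz":90,"twist":0,"gripper":-0.3},
])

```text
time: 20.0
ee_pos: [520.5, 230.2, 78.2]
orientation: [[0.404, 0.915, 0.002], [0.915, -0.404, 0.001], [0.002, 0.002, -1.0]]
force: [0.9, -0.4, 0.1]
finger_gap: 0.481
```

Emit:
apply_moves([
  {"tx":18,"ty":-42,"tz":0,"twist":0,"gripper":-0.3},
  {"tx":36,"ty":-84,"tz":0,"twist":0,"gripper":-0.3},
  {"tx":54,"ty":-126,"tz":0,"twist":0,"gripper":-0.3},
  {"tx":72,"ty":-168,"tz":0,"twist":0,"gripper":-0.3},
  {"tx":90,"ty":-210,"tz":0,"twist":0,"gripper":-0.3},
  {"tx":109,"ty":-250,"tz":0,"twist":0,"gripper":-0.3},
  {"tx":109,"ty":-250,"tz":0,"twist":0,"gripper":-0.3},
  {"tx":109,"ty":-250,"tz":-25,"twist":0,"gripper":-0.3},
  {"tx":109,"ty":-250,"tz":-50,"twist":0,"gripper":-0.3},
  {"tx":109,"ty":-250,"tz":-75,"twist":0,"gripper":-0.3},
])

```text
time: 21.25
ee_pos: [628.3, -19.0, 0.7]
orientation: [[0.404, 0.915, -0.0], [0.915, -0.404, 0.0], [0.0, -0.0, -1.0]]
force: [-0.5, -0.2, -0.5]
finger_gap: 0.476
```

Emit:
apply_moves([
  {"tx":0,"ty":0,"tz":-15,"twist":0,"gripper":-0.3},
  {"tx":0,"ty":0,"tz":-30,"twist":0,"gripper":-0.3},
  {"tx":0,"ty":0,"tz":-30,"twist":0,"gripper":-0.3},
  {"tx":0,"ty":0,"tz":-30,"twist":0,"gripper":0.2},
  {"tx":0,"ty":0,"tz":-30,"twist":0,"gripper":0.5},
  {"tx":0,"ty":0,"tz":-30,"twist":0,"gripper":0.5},
  {"tx":0,"ty":0,"tz":-10,"twist":0,"gripper":0.5},
  {"tx":0,"ty":0,"tz":20,"twist":0,"gripper":0.5},
  {"tx":0,"ty":0,"tz":60,"twist":0,"gripper":0},
  {"tx":0,"ty":0,"tz":90,"twist":0,"gripper":0},
])

```text
time: 22.5
ee_pos: [630.0, -20.2, 94.9]
orientation: [[0.404, 0.915, 0.004], [0.915, -0.404, -0.0], [0.001, 0.003, -1.0]]
force: [0.3, -0.1, -0.5]
finger_gap: 0.504
```

Emit:
apply_moves([
  {"tx":-40,"ty":30,"tz":0,"twist":0,"gripper":0},
  {"tx":-80,"ty":60,"tz":0,"twist":0.15,"gripper":0},
  {"tx":-120,"ty":90,"tz":0,"twist":0.3,"gripper":0},
  {"tx":-160,"ty":115,"tz":0,"twist":0.45,"gripper":0},
  {"tx":-187,"ty":130,"tz":0,"twist":0.6,"gripper":0},
  {"tx":-187,"ty":130,"tz":0,"twist":0.77,"gripper":0},
  {"tx":-187,"ty":130,"tz":-20,"twist":0.77,"gripper":0},
  {"tx":-187,"ty":130,"tz":-40,"twist":0.77,"gripper":0},
  {"tx":-187,"ty":130,"tz":-40,"twist":0.77,"gripper":0},
  {"tx":-187,"ty":130,"tz":-40,"twist":0.77,"gripper":0},
])

```text
time: 23.75
ee_pos: [442.6, 110.1, 52.5]
orientation: [[-0.347, 0.938, 0.002], [0.938, 0.347, 0.0], [-0.0, 0.002, -1.0]]
force: [-0.6, 0.1, 0.9]
finger_gap: 0.496
```

Onion released. My twist went along the spoon instead of across it, so turning back 90°.

Emit:
apply_moves([
  {"tx":0,"ty":0,"tz":0,"twist":-0.18,"gripper":0},
  {"tx":0,"ty":0,"tz":0,"twist":-0.36,"gripper":0},
  {"tx":0,"ty":0,"tz":0,"twist":-0.54,"gripper":0},
  {"tx":0,"ty":0,"tz":0,"twist":-0.72,"gripper":0},
  {"tx":0,"ty":0,"tz":0,"twist":-0.9,"gripper":0},
  {"tx":0,"ty":0,"tz":0,"twist":-1.08,"gripper":0},
  {"tx":0,"ty":0,"tz":0,"twist":-1.26,"gripper":0},
  {"tx":0,"ty":0,"tz":0,"twist":-1.44,"gripper":0},
  {"tx":0,"ty":0,"tz":0,"twist":-1.571,"gripper":0},
  {"tx":0,"ty":0,"tz":0,"twist":-1.571,"gripper":0},
])

```text
time: 25.0
ee_pos: [442.8, 110.1, 52.4]
orientation: [[0.938, 0.348, 0.002], [0.348, -0.938, 0.0], [0.002, 0.0, -1.0]]
force: [0.7, 0.3, 0.3]
finger_gap: 0.496
```

```bash
python3 grip.py | head -9
python3 - <<'E'
from st import *
c=snap('scene'); rect(c,SP['scene'],(445,112),40,8); P=cloud(c); print(blob(P,(445,112),85,6,14))
print('onion',blob(P,(629,-20),40,20,55),'garlic',blob(P,(652,30),30,20,55))
im=cv2.cvtColor(c['color'],cv2.COLOR_RGB2BGR)[110:270,220:380]
cv2.imwrite('pics/s7.png',cv2.resize(cv2.convertScaleAbs(im,alpha=1.5),None,fx=3.7,fy=3.7,interpolation=2))
E
```

```text
[442.81663836 110.06434785  52.42529663] 0.4961973935496896 [0.7 0.3 0.3]
scene 41 25 jawcoord -33.0 33.0
scene 49 35 jawcoord -32.0 35.0
scene 57 35 jawcoord -34.0 35.0
scene 65 36 jawcoord -34.0 35.0
scene 73 34 jawcoord -34.0 40.0
scene 81 62 jawcoord -52.0 52.0
scene 89 115 jawcoord -53.0 54.0
scene 97 61 jawcoord -57.0 57.0
184 mean [458.7 115.7] rect [443.  114.7] [127.9  29.4] ang 14.4 pca -159.9
  ends [505. 132.] [384.  86.]
(207, array([457.4, 115.4,   9.4]), (441.7, 108.6, 64.3), array([ 7.2,  9.3, 11.9]))
onion (255, array([636.1, -16.4,  34.4]), (634.3, -11.1, 30.0), array([23.9, 34.9, 43.4])) garlic (274, array([658.4,  31.5,  33.8]), (653.0, 29.9, 22.5), array([23. , 34.2, 44.1]))
```

View pics/s7.png

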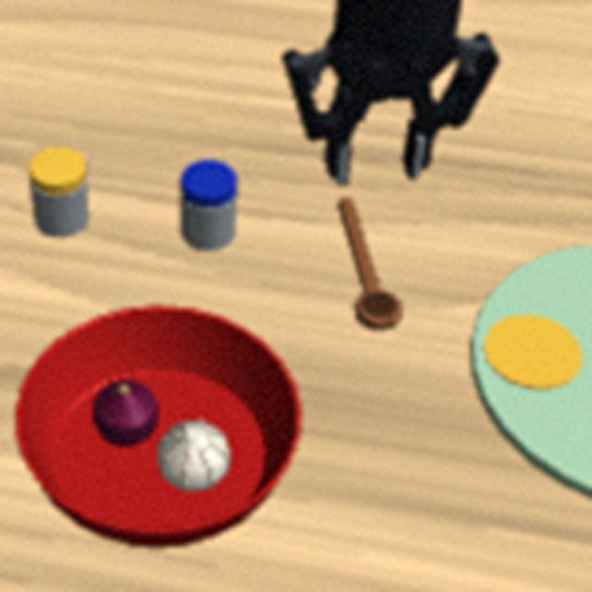

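Both bulbs are in the bowl (crop 125,412 and 195,455), and the jaws stand astride the spoon. Descending with a force check before the last stretch.

Emit:
apply_moves([
  {"tx":-0.5,"ty":-0.5,"tz":-15,"twist":0,"gripper":-0.2},
  {"tx":-0.5,"ty":-0.5,"tz":-30,"twist":0,"gripper":-0.2},
  {"tx":-0.5,"ty":-0.5,"tz":-45,"twist":0,"gripper":-0.2},
  {"tx":-0.5,"ty":-0.5,"tz":-60,"twist":0,"gripper":-0.2},
  {"tx":-0.5,"ty":-0.5,"tz":-70,"twist":0,"gripper":-0.2},
  {"tx":-0.5,"ty":-0.5,"tz":-75,"twist":0,"gripper":-0.2},
  {"tx":-0.5,"ty":-0.5,"tz":-80,"twist":0,"gripper":-0.2},
  {"tx":-0.5,"ty":-0.5,"tz":-80,"twist":0,"gripper":-0.2},
  {"tx":-0.5,"ty":-0.5,"tz":-80,"twist":0,"gripper":-0.2},
  {"tx":-0.5,"ty":-0.5,"tz":-80,"twist":0,"gripper":-0.2},
])

```text
time: 26.4
ee_pos: [441.6, 109.5, -28.5]
orientation: [[0.938, 0.346, 0.001], [0.346, -0.938, 0.0], [0.001, 0.0, -1.0]]
force: [-0.1, 0.2, -0.5]
finger_gap: 0.403
```

Run:
```python
from h import *
s=arm.read_state(); print(s['ee_pos'],s['force'])
c=snap('scene'); P=cloud(c); e=s['ee_pos']; y=s['orientation'][:2,1]
v=c['color'].max(2)<45
d=P[...,:2]-e[:2]; j=d@y; 
for sgn in(1,-1):
    m=v&(np.hypot(d[...,0],d[...,1])<50)&(sgn*j>5)&(P[...,2]>-5)&(P[...,2]<60); print(sgn,m.sum(),np.sort(P[m][:,2])[:12].round(1),np.nonzero(m)[0].max())
im=cv2.cvtColor(c['color'],cv2.COLOR_RGB2BGR)[130:210,270:370]
cv2.imwrite('pics/s8.png',cv2.resize(cv2.convertScaleAbs(im,alpha=1.5),None,fx=7,fy=7,interpolation=2))
```

```text
[441.64677452 109.48259996 -28.49442602] [-0.13004733  0.22426711 -0.45667536]
1 48 [11.  20.3 20.6 21.2 24.5 24.9 26.5 27.3 27.9 28.3 30.  31.9] 191
-1 62 [ 8.7  9.8 14.9 15.6 20.2 21.3 21.5 21.7 21.7 22.3 24.1 24.9] 191
```

View pics/s8.png

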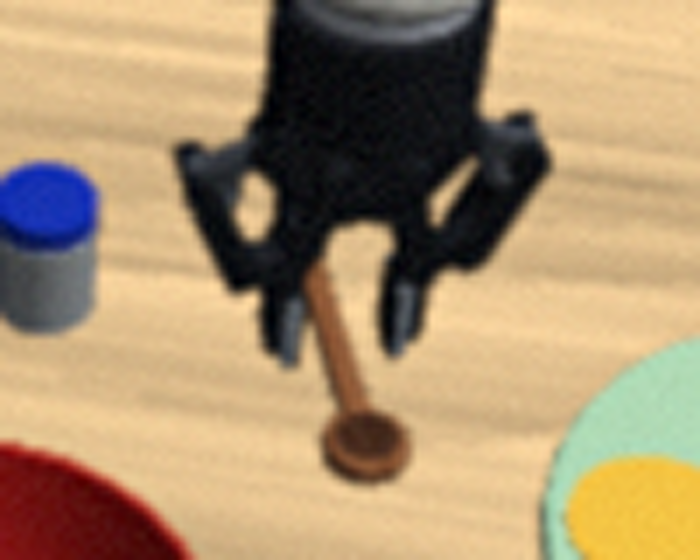

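The fingers straddle the spoon with tips about 10 mm up. Going down 4.5 mm and closing.

Emit:
apply_moves([
  {"tx":0,"ty":0,"tz":-2,"twist":0,"gripper":-0.2},
  {"tx":0,"ty":0,"tz":-4.5,"twist":0,"gripper":-0.2},
  {"tx":0,"ty":0,"tz":-4.5,"twist":0,"gripper":-0.4},
  {"tx":0,"ty":0,"tz":-4.5,"twist":0,"gripper":-0.6},
  {"tx":0,"ty":0,"tz":-4.5,"twist":0,"gripper":-0.8},
  {"tx":0,"ty":0,"tz":-4.5,"twist":0,"gripper":-0.9},
  {"tx":0,"ty":0,"tz":-4.5,"twist":0,"gripper":-1},
  {"tx":0,"ty":0,"tz":-4.5,"twist":0,"gripper":-1},
  {"tx":0,"ty":0,"tz":-4.5,"twist":0,"gripper":-1},
  {"tx":0,"ty":0,"tz":-4.5,"twist":0,"gripper":-1},
])

```text
time: 27.7
ee_pos: [441.4, 109.4, -33.3]
orientation: [[0.938, 0.346, 0.0], [0.346, -0.938, 0.0], [0.0, 0.0, -1.0]]
force: [-0.4, -0.1, 3.2]
finger_gap: 0.11
```

The jaws hold at 9.4 mm reading; the gap has read about 3 mm low on every object. Lifting and carrying to the tray.

Emit:
apply_moves([
  {"tx":0,"ty":0,"tz":10,"twist":0,"gripper":-1},
  {"tx":0,"ty":0,"tz":40,"twist":0,"gripper":-1},
  {"tx":0,"ty":0,"tz":80,"twist":0,"gripper":-1},
  {"tx":0,"ty":-20,"tz":110,"twist":0,"gripper":-1},
  {"tx":5,"ty":-70,"tz":110,"twist":0.1,"gripper":-1},
  {"tx":10,"ty":-120,"tz":110,"twist":0.2,"gripper":-1},
  {"tx":15,"ty":-170,"tz":110,"twist":0.3,"gripper":-1},
  {"tx":20,"ty":-220,"tz":110,"twist":0.4,"gripper":-1},
  {"tx":25,"ty":-270,"tz":110,"twist":0.5,"gripper":-1},
  {"tx":30,"ty":-320,"tz":110,"twist":0.588,"gripper":-1},
])

```text
time: 28.95
ee_pos: [471.0, -212.2, 76.9]
orientation: [[0.586, 0.81, 0.0], [0.81, -0.586, 0.0], [0.0, 0.0, -1.0]]
force: [1.0, 1.1, 0.3]
finger_gap: 0.112
```

Emit:
apply_moves([
  {"tx":5,"ty":-50,"tz":0,"twist":0,"gripper":-1},
  {"tx":10,"ty":-95,"tz":0,"twist":0,"gripper":-1},
  {"tx":10,"ty":-95,"tz":0,"twist":0,"gripper":-1},
  {"tx":10,"ty":-95,"tz":-20,"twist":0,"gripper":-1},
  {"tx":10,"ty":-95,"tz":-40,"twist":0,"gripper":-1},
  {"tx":10,"ty":-95,"tz":-60,"twist":0,"gripper":-1},
  {"tx":10,"ty":-95,"tz":-70,"twist":0,"gripper":-1},
  {"tx":10,"ty":-95,"tz":-70,"twist":0,"gripper":-1},
  {"tx":10,"ty":-95,"tz":-70,"twist":0,"gripper":-1},
  {"tx":10,"ty":-95,"tz":-70,"twist":0,"gripper":-1},
])

```text
time: 30.2
ee_pos: [482.0, -306.0, 7.6]
orientation: [[0.588, 0.809, 0.001], [0.809, -0.588, -0.001], [0.0, 0.002, -1.0]]
force: [0.0, 0.2, 1.3]
finger_gap: 0.115
```

Run:
```python
from st import *
print(arm.read_state()['ee_pos'])
c=snap('scene'); rect(c,SP['scene'],(483,-303),60,45); rect(c,TR['scene'],(483,-303),50,12)
im=cv2.cvtColor(c['color'],cv2.COLOR_RGB2BGR)[100:210,110:230]
cv2.imwrite('pics/s9.png',cv2.resize(cv2.convertScaleAbs(im,alpha=1.5),None,fx=5,fy=5,interpolation=2))
```

```text
[ 481.9539727  -306.02215564    7.61195507]
118 mean [ 502.1 -276.6] rect [ 491.8 -280.7] [76.2 29.8] ang 36.7 pca 50.7
  ends [ 468. -313.] [ 521. -256.]
969 mean [ 499.4 -295.6] rect [ 484.6 -304.2] [186.   78.4] ang 53.8 pca 61.1
  ends [ 458. -399.] [ 516. -212.]
```

View pics/s9.png

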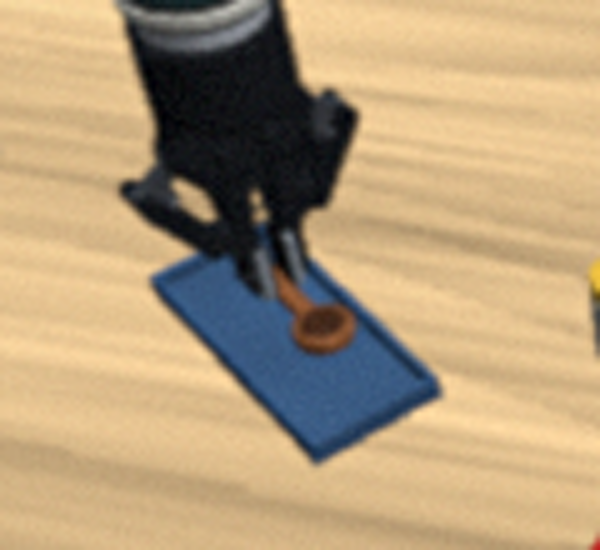

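The spoon hangs level and lengthwise over the tray, head at crop (323,325). Lowering by 35 mm.

Emit:
apply_moves([
  {"tx":0,"ty":0,"tz":-12,"twist":0,"gripper":-1},
  {"tx":0,"ty":0,"tz":-24,"twist":0,"gripper":-1},
  {"tx":0,"ty":0,"tz":-30,"twist":0,"gripper":-1},
  {"tx":0,"ty":0,"tz":-34,"twist":0,"gripper":-1},
  {"tx":0,"ty":0,"tz":-34.5,"twist":0,"gripper":-1},
  {"tx":0,"ty":0,"tz":-34.5,"twist":0,"gripper":-1},
  {"tx":0,"ty":0,"tz":-34.5,"twist":0,"gripper":-0.7},
  {"tx":0,"ty":0,"tz":-34.5,"twist":0,"gripper":-0.45},
  {"tx":0,"ty":0,"tz":-34.5,"twist":0,"gripper":-0.45},
  {"tx":0,"ty":0,"tz":-34.5,"twist":0,"gripper":-0.45},
])

```text
time: 31.5
ee_pos: [481.2, -305.6, -27.9]
orientation: [[0.588, 0.809, 0.0], [0.809, -0.588, -0.0], [0.0, 0.0, -1.0]]
force: [0.8, -0.4, 0.9]
finger_gap: 0.274
```

Emit:
apply_moves([
  {"tx":0,"ty":0,"tz":10,"twist":0,"gripper":-0.45},
  {"tx":0,"ty":0,"tz":35,"twist":0,"gripper":-0.45},
  {"tx":0,"ty":0,"tz":70,"twist":0,"gripper":0},
  {"tx":0,"ty":30,"tz":110,"twist":0,"gripper":1},
  {"tx":-10,"ty":80,"tz":120,"twist":0,"gripper":1},
  {"tx":-20,"ty":135,"tz":120,"twist":0,"gripper":1},
  {"tx":-30,"ty":190,"tz":120,"twist":0,"gripper":1},
  {"tx":-40,"ty":245,"tz":120,"twist":0,"gripper":1},
  {"tx":-51,"ty":299,"tz":120,"twist":0,"gripper":1},
  {"tx":-51,"ty":299,"tz":120,"twist":0,"gripper":1},
])

```text
time: 32.75
ee_pos: [429.3, -3.7, 92.6]
orientation: [[0.584, 0.812, 0.001], [0.812, -0.584, 0.001], [0.001, 0.0, -1.0]]
force: [0.1, -0.4, 0.2]
finger_gap: 1.003
```

Run:
```python
from st import *
print(arm.read_state()['ee_pos'])
c=snap('scene'); rect(c,SP['scene'],(483,-303),60,12); P=cloud(c)
print(blob(P,(442,-118),45,48,62), blob(P,(431,-7),35,48,60))
c=snap('top');P=cloud(c);print(blob(P,(442,-118),45,48,62)); rect(c,SP['top'],(483,-303),60,12)
```

```text
[429.32587295  -3.66120073  92.63475975]
165 mean [ 491.9 -293. ] rect [ 482.4 -305.8] [130.   28.9] ang 53.5 pca 53.8
  ends [ 444. -359.] [ 521. -253.]
(147, array([ 444.9, -117.6,   54.2]), (442.9, -118.6, 20.8), array([49.5, 54.8, 56.8])) (150, array([434.2,  -6.9,  54.3]), (431.5, -7.1, 21.6), array([50.2, 54.5, 56.6]))
(128, array([ 440. , -119.8,   54.6]), (440.2, -118.3, 20.3), array([50.5, 54.6, 58.3]))
141 mean [ 488.5 -293.3] rect [ 476.6 -301.9] [121.9  24.7] ang 48.5 pca 53.7
  ends [ 445. -355.] [ 515. -255.]
```

The spoon lies in the tray, aligned with it (53.5° against 53.9°, centred). Now the blue tin.

Emit:
apply_moves([
  {"tx":1,"ty":-0.5,"tz":0,"twist":0,"gripper":1},
  {"tx":1,"ty":-0.5,"tz":-15,"twist":0,"gripper":1},
  {"tx":1,"ty":-0.5,"tz":-30,"twist":0,"gripper":1},
  {"tx":1,"ty":-0.5,"tz":-45,"twist":0,"gripper":1},
  {"tx":1,"ty":-0.5,"tz":-60,"twist":0,"gripper":1},
  {"tx":1,"ty":-0.5,"tz":-75,"twist":0,"gripper":1},
  {"tx":1,"ty":-0.5,"tz":-90,"twist":0,"gripper":1},
  {"tx":1,"ty":-0.5,"tz":-105,"twist":0,"gripper":1},
  {"tx":1,"ty":-0.5,"tz":-120,"twist":0,"gripper":1},
  {"tx":1,"ty":-0.5,"tz":-120,"twist":0,"gripper":1},
])

```text
time: 34.1
ee_pos: [429.7, -6.9, -29.4]
orientation: [[0.588, 0.809, -0.003], [0.809, -0.588, 0.0], [-0.002, -0.003, -1.0]]
force: [0.9, -0.4, 0.2]
finger_gap: 1.0
```

Emit:
apply_moves([
  {"tx":0,"ty":0,"tz":0,"twist":0,"gripper":0.6},
  {"tx":0,"ty":0,"tz":0,"twist":0,"gripper":0.3},
  {"tx":0,"ty":0,"tz":0,"twist":0,"gripper":0.1},
  {"tx":0,"ty":0,"tz":0,"twist":0,"gripper":0},
  {"tx":0,"ty":0,"tz":0,"twist":0,"gripper":-0.1},
  {"tx":0,"ty":0,"tz":0,"twist":0,"gripper":-0.3},
  {"tx":0,"ty":0,"tz":0,"twist":0,"gripper":-0.3},
  {"tx":0,"ty":0,"tz":0,"twist":0,"gripper":-0.3},
  {"tx":0,"ty":0,"tz":0,"twist":0,"gripper":-0.3},
  {"tx":0,"ty":0,"tz":0,"twist":0,"gripper":-0.3},
])

```text
time: 35.35
ee_pos: [431.7, -7.1, -27.4]
orientation: [[0.588, 0.809, 0.001], [0.809, -0.588, -0.0], [0.0, 0.001, -1.0]]
force: [-1.9, 0.0, 6.3]
finger_gap: 0.477
```

```bash
cat > mats.py <<'E'
from st import *
B=dict(scene=lambda h,s,v:(abs(h-120)<6)&(s>180)&(v>50),top=lambda h,s,v:(abs(h-113)<10)&(s>60)&(v>60))
Y=dict(scene=lambda h,s,v:(abs(h-23)<5)&(s>190)&(v>90),top=lambda h,s,v:(abs(h-22)<5)&(s>130)&(v>125))
for n in('scene','top'):
    c=snap(n)
    for nm,f,xy in(('blue',B,(442.7,336)),('yellow',Y,(519.4,231))):
        print(n,nm); rect(c,f[n],xy,40,24)
E
python3 mats.py
```

```text
scene blue
239 mean [445.1 337.7] rect [444.8 337. ] [55.6 56.7] ang 35.6 pca 126.4
  ends [464. 316.] [435. 365.]
scene yellow
top blue
321 mean [442.5 337.9] rect [442.9 338.3] [62.2 59.3] ang 47.1 pca -139.6
  ends [466. 359.] [418. 319.]
top yellow
279 mean [516.6 231.9] rect [515.5 231.6] [55.8 56.1] ang 1.7 pca 92.4
  ends [522. 204.] [506. 259.]
```

Emit:
apply_moves([
  {"tx":0,"ty":0,"tz":8,"twist":0,"gripper":-0.3},
  {"tx":0,"ty":0,"tz":30,"twist":0,"gripper":-0.3},
  {"tx":0,"ty":0,"tz":65,"twist":0,"gripper":-0.3},
  {"tx":0,"ty":0,"tz":100,"twist":0,"gripper":-0.3},
  {"tx":2,"ty":50,"tz":100,"twist":0,"gripper":-0.3},
  {"tx":4,"ty":105,"tz":100,"twist":0,"gripper":-0.3},
  {"tx":6,"ty":160,"tz":100,"twist":0,"gripper":-0.3},
  {"tx":8,"ty":215,"tz":100,"twist":0,"gripper":-0.3},
  {"tx":10,"ty":270,"tz":100,"twist":0,"gripper":-0.3},
  {"tx":12,"ty":315,"tz":100,"twist":0,"gripper":-0.3},
])

```text
time: 36.7
ee_pos: [442.7, 309.9, 72.0]
orientation: [[0.587, 0.809, -0.0], [0.809, -0.587, -0.0], [-0.0, -0.0, -1.0]]
force: [1.6, -0.3, -1.4]
finger_gap: 0.48
```

Emit:
apply_moves([
  {"tx":0,"ty":29,"tz":0,"twist":0,"gripper":-0.3},
  {"tx":0,"ty":29,"tz":0,"twist":0,"gripper":-0.3},
  {"tx":0,"ty":29,"tz":0,"twist":0,"gripper":-0.3},
  {"tx":0,"ty":29,"tz":-20,"twist":0,"gripper":-0.3},
  {"tx":0,"ty":29,"tz":-40,"twist":0,"gripper":-0.3},
  {"tx":0,"ty":29,"tz":-55,"twist":0,"gripper":-0.3},
  {"tx":0,"ty":29,"tz":-62,"twist":0,"gripper":-0.3},
  {"tx":0,"ty":29,"tz":-68,"twist":0,"gripper":-0.3},
  {"tx":0,"ty":29,"tz":-68,"twist":0,"gripper":-0.3},
  {"tx":0,"ty":29,"tz":-68,"twist":0,"gripper":-0.3},
])

```text
time: 37.95
ee_pos: [443.7, 337.2, 4.6]
orientation: [[0.588, 0.809, 0.001], [0.809, -0.588, 0.001], [0.001, 0.0, -1.0]]
force: [-0.6, -1.2, -0.9]
finger_gap: 0.475
```

Emit:
apply_moves([
  {"tx":0,"ty":0,"tz":-3,"twist":0,"gripper":-0.3},
  {"tx":0,"ty":0,"tz":-6,"twist":0,"gripper":-0.3},
  {"tx":0,"ty":0,"tz":-7,"twist":0,"gripper":-0.3},
  {"tx":0,"ty":0,"tz":-7.5,"twist":0,"gripper":-0.3},
  {"tx":0,"ty":0,"tz":-7.5,"twist":0,"gripper":-0.3},
  {"tx":0,"ty":0,"tz":-7.5,"twist":0,"gripper":0},
  {"tx":0,"ty":0,"tz":-7.5,"twist":0,"gripper":0.2},
  {"tx":0,"ty":0,"tz":-7.5,"twist":0,"gripper":0.5},
  {"tx":0,"ty":0,"tz":-7.5,"twist":0,"gripper":0.8},
  {"tx":0,"ty":0,"tz":-7.5,"twist":0,"gripper":0.8},
])

```text
time: 39.2
ee_pos: [443.2, 336.9, -3.4]
orientation: [[0.588, 0.809, 0.0], [0.809, -0.588, 0.0], [0.0, 0.0, -1.0]]
force: [0.2, 0.5, 0.3]
finger_gap: 0.902
```

Emit:
apply_moves([
  {"tx":0,"ty":0,"tz":10,"twist":0,"gripper":0.8},
  {"tx":0,"ty":0,"tz":25,"twist":0,"gripper":0.8},
  {"tx":0,"ty":0,"tz":50,"twist":0,"gripper":1},
  {"tx":0,"ty":0,"tz":80,"twist":0,"gripper":1},
  {"tx":0,"ty":0,"tz":100,"twist":0,"gripper":1},
  {"tx":0,"ty":-50,"tz":100,"twist":0,"gripper":1},
  {"tx":0,"ty":-105,"tz":100,"twist":0,"gripper":1},
  {"tx":0,"ty":-160,"tz":100,"twist":0,"gripper":1},
  {"tx":0,"ty":-215,"tz":100,"twist":0,"gripper":1},
  {"tx":0,"ty":-270,"tz":100,"twist":0,"gripper":1},
])

```text
time: 40.45
ee_pos: [443.8, 65.4, 98.2]
orientation: [[0.588, 0.809, 0.003], [0.809, -0.588, 0.0], [0.002, 0.002, -1.0]]
force: [0.3, 0.2, -0.6]
finger_gap: 1.002
```

```bash
python3 mats.py
python3 - <<'E'
from loc import *
print(arm.read_state()['ee_pos'])
for n in('scene','top'):
    c=snap(n); P=cloud(c)
    print(n,'blue',blob(P,(443,337),40,70,90),'\n black',blob(P,(572,348),40,70,90),'\n yel',blob(P,(441.5,-118),40,48,62))
E
```

```text
scene blue
93 mean [456.  336.1] rect [450.5 336.9] [58.  45.7] ang 79.3 pca 84.9
  ends [444. 309.] [449. 367.]
scene yellow
top blue
296 mean [442.3 339.8] rect [442.2 337.6] [60.2 59.4] ang 47.1 pca 92.0
  ends [449. 308.] [435. 370.]
top yellow
280 mean [516.5 231.9] rect [515.5 231.6] [55.8 56.1] ang 1.7 pca 94.3
  ends [522. 204.] [506. 259.]
[443.51765567  62.68548337  97.92799692]
scene blue (201, array([447.4, 334.4,  77.5]), (443.4, 335.2, 22.7), array([72.1, 78.1, 80.2])) 
 black (264, array([575.3, 346.8,  77.7]), (572.7, 348.3, 21.4), array([71.7, 78.3, 80.1])) 
 yel (150, array([ 445.3, -117.5,   54. ]), (441.5, -119.9, 23.0), array([48.9, 54.5, 56.7]))
top blue (165, array([442.1, 334.9,  78.3]), (441.7, 335.6, 21.2), array([74.1, 78.4, 82.3])) 
 black (161, array([571.2, 347.1,  78.3]), (569.4, 348.6, 22.5), array([74.3, 78.5, 82.4])) 
 yel (140, array([ 440.1, -117.8,   55.3]), (440.3, -117.9, 20.3), array([51.4, 55.3, 59.5]))
```

Emit:
apply_moves([
  {"tx":-1,"ty":-50,"tz":0,"twist":0,"gripper":1},
  {"tx":-2,"ty":-105,"tz":0,"twist":0,"gripper":1},
  {"tx":-2,"ty":-155,"tz":0,"twist":0,"gripper":1},
  {"tx":-2,"ty":-184.5,"tz":0,"twist":0,"gripper":1},
  {"tx":-2,"ty":-184.5,"tz":0,"twist":0,"gripper":1},
  {"tx":-2,"ty":-184.5,"tz":-20,"twist":0,"gripper":1},
  {"tx":-2,"ty":-184.5,"tz":-35,"twist":0,"gripper":1},
  {"tx":-2,"ty":-184.5,"tz":-45,"twist":0,"gripper":1},
  {"tx":-2,"ty":-184.5,"tz":-45,"twist":0,"gripper":1},
  {"tx":-2,"ty":-184.5,"tz":-45,"twist":0,"gripper":1},
])

```text
time: 41.9
ee_pos: [441.6, -117.4, 51.9]
orientation: [[0.588, 0.809, 0.001], [0.809, -0.588, -0.0], [0.0, 0.0, -1.0]]
force: [0.1, -0.4, -0.4]
finger_gap: 1.0
```

Run:
```python
from st import *
c=snap('scene'); rect(c,lambda h,s,v:(h>19)&(h<30)&(s>165)&(v>80),(519,231),40,24)
hsv=cv2.cvtColor(c['color'],cv2.COLOR_RGB2HSV); print(hsv[205,364],hsv[206,372])
```

```text
367 mean [519.1 231.3] rect [519.  231.3] [59.3 58.7] ang 65.1 pca 120.6
  ends [533. 205.] [501. 256.]
[ 22 184 158] [ 22 183 159]
```

Emit:
apply_moves([
  {"tx":-0.5,"ty":-0.8,"tz":-15,"twist":0,"gripper":1},
  {"tx":-0.5,"ty":-0.8,"tz":-30,"twist":0,"gripper":1},
  {"tx":-0.5,"ty":-0.8,"tz":-45,"twist":0,"gripper":1},
  {"tx":-0.5,"ty":-0.8,"tz":-60,"twist":0,"gripper":1},
  {"tx":-0.5,"ty":-0.8,"tz":-75,"twist":0,"gripper":1},
  {"tx":-0.5,"ty":-0.8,"tz":-79.5,"twist":0,"gripper":1},
  {"tx":-0.5,"ty":-0.8,"tz":-79.5,"twist":0,"gripper":1},
  {"tx":-0.5,"ty":-0.8,"tz":-79.5,"twist":0,"gripper":0.6},
  {"tx":-0.5,"ty":-0.8,"tz":-79.5,"twist":0,"gripper":0.3},
  {"tx":-0.5,"ty":-0.8,"tz":-79.5,"twist":0,"gripper":0.1},
])

```text
time: 43.2
ee_pos: [441.1, -118.5, -27.5]
orientation: [[0.588, 0.809, 0.001], [0.809, -0.588, -0.0], [0.0, 0.001, -1.0]]
force: [-0.3, -0.4, 0.1]
finger_gap: 0.55
```

Emit:
apply_moves([
  {"tx":0,"ty":0,"tz":0,"twist":0,"gripper":0},
  {"tx":0,"ty":0,"tz":0,"twist":0,"gripper":-0.1},
  {"tx":0,"ty":0,"tz":0,"twist":0,"gripper":-0.3},
  {"tx":0,"ty":0,"tz":0,"twist":0,"gripper":-0.3},
  {"tx":0,"ty":0,"tz":0,"twist":0,"gripper":-0.3},
  {"tx":0,"ty":0,"tz":8,"twist":0,"gripper":-0.3},
  {"tx":0,"ty":0,"tz":30,"twist":0,"gripper":-0.3},
  {"tx":0,"ty":0,"tz":65,"twist":0,"gripper":-0.3},
  {"tx":0,"ty":0,"tz":100,"twist":0,"gripper":-0.3},
  {"tx":0,"ty":0,"tz":100,"twist":0,"gripper":-0.3},
])

```text
time: 44.45
ee_pos: [443.3, -119.2, 75.1]
orientation: [[0.588, 0.809, 0.006], [0.809, -0.588, -0.002], [0.002, 0.006, -1.0]]
force: [0.2, -0.5, -1.2]
finger_gap: 0.479
```

Emit:
apply_moves([
  {"tx":10,"ty":50,"tz":0,"twist":0,"gripper":-0.3},
  {"tx":22,"ty":100,"tz":0,"twist":0,"gripper":-0.3},
  {"tx":34,"ty":150,"tz":0,"twist":0,"gripper":-0.3},
  {"tx":46,"ty":200,"tz":0,"twist":0,"gripper":-0.3},
  {"tx":56,"ty":250,"tz":0,"twist":0,"gripper":-0.3},
  {"tx":68,"ty":300,"tz":0,"twist":0,"gripper":-0.3},
  {"tx":77,"ty":349,"tz":0,"twist":0,"gripper":-0.3},
  {"tx":77,"ty":349,"tz":0,"twist":0,"gripper":-0.3},
  {"tx":77,"ty":349,"tz":-20,"twist":0,"gripper":-0.3},
  {"tx":77,"ty":349,"tz":-40,"twist":0,"gripper":-0.3},
])

```text
time: 45.7
ee_pos: [516.4, 229.5, 30.3]
orientation: [[0.588, 0.809, -0.002], [0.809, -0.588, -0.001], [-0.002, -0.001, -1.0]]
force: [0.3, -0.4, -1.7]
finger_gap: 0.477
```

Emit:
apply_moves([
  {"tx":0,"ty":0,"tz":0,"twist":0,"gripper":-0.3},
  {"tx":0,"ty":0,"tz":-10,"twist":0,"gripper":-0.3},
  {"tx":0,"ty":0,"tz":-20,"twist":0,"gripper":-0.3},
  {"tx":0,"ty":0,"tz":-25,"twist":0,"gripper":-0.3},
  {"tx":0,"ty":0,"tz":-28,"twist":0,"gripper":-0.3},
  {"tx":0,"ty":0,"tz":-28,"twist":0,"gripper":-0.3},
  {"tx":0,"ty":0,"tz":-28,"twist":0,"gripper":-0.3},
  {"tx":0,"ty":0,"tz":-28,"twist":0,"gripper":-0.3},
  {"tx":0,"ty":0,"tz":-28,"twist":0,"gripper":-0.3},
  {"tx":0,"ty":0,"tz":-28,"twist":0,"gripper":-0.3},
])

```text
time: 46.95
ee_pos: [517.8, 230.6, 4.2]
orientation: [[0.588, 0.809, 0.0], [0.809, -0.588, 0.0], [0.0, 0.0, -1.0]]
force: [0.3, -0.2, -0.5]
finger_gap: 0.482
```

Emit:
apply_moves([
  {"tx":0.5,"ty":0.5,"tz":-3,"twist":0,"gripper":-0.3},
  {"tx":0.5,"ty":0.5,"tz":-6,"twist":0,"gripper":-0.3},
  {"tx":0.5,"ty":0.5,"tz":-7,"twist":0,"gripper":-0.3},
  {"tx":0.5,"ty":0.5,"tz":-7.3,"twist":0,"gripper":-0.3},
  {"tx":0.5,"ty":0.5,"tz":-7.3,"twist":0,"gripper":-0.3},
  {"tx":0.5,"ty":0.5,"tz":-7.3,"twist":0,"gripper":0},
  {"tx":0.5,"ty":0.5,"tz":-7.3,"twist":0,"gripper":0.2},
  {"tx":0.5,"ty":0.5,"tz":-7.3,"twist":0,"gripper":0.5},
  {"tx":0.5,"ty":0.5,"tz":-7.3,"twist":0,"gripper":0.8},
  {"tx":0.5,"ty":0.5,"tz":-7.3,"twist":0,"gripper":0.8},
])

```text
time: 48.2
ee_pos: [518.2, 231.1, -3.2]
orientation: [[0.588, 0.809, 0.0], [0.809, -0.588, 0.0], [0.0, 0.0, -1.0]]
force: [1.1, -0.1, 0.4]
finger_gap: 0.901
```

Emit:
apply_moves([
  {"tx":0,"ty":0,"tz":10,"twist":0,"gripper":0.8},
  {"tx":0,"ty":0,"tz":25,"twist":0,"gripper":0.8},
  {"tx":0,"ty":0,"tz":50,"twist":0,"gripper":0.8},
  {"tx":0,"ty":0,"tz":80,"twist":0,"gripper":1},
  {"tx":0,"ty":0,"tz":120,"twist":0,"gripper":1},
  {"tx":-20,"ty":-50,"tz":150,"twist":0,"gripper":1},
  {"tx":-40,"ty":-105,"tz":150,"twist":0,"gripper":1},
  {"tx":-60,"ty":-160,"tz":150,"twist":0,"gripper":1},
  {"tx":-80,"ty":-215,"tz":150,"twist":0,"gripper":1},
  {"tx":-80,"ty":-215,"tz":150,"twist":0,"gripper":1},
])

```text
time: 49.45
ee_pos: [437.3, 13.1, 148.0]
orientation: [[0.593, 0.805, 0.002], [0.805, -0.593, -0.001], [0.0, 0.002, -1.0]]
force: [-0.2, 0.8, 0.8]
finger_gap: 1.0
```

```bash
python3 mats.py | head -8
python3 - <<'E'
from st import *
for n in('scene','top'):
    c=snap(n); P=cloud(c)
    for k,a in {'blue':((443,336),40,70,90),'yel':((518,231),40,70,90),'black':((572,348),40,70,90),'garlic':((652,30),27,15,60),'onion':((629,-20),27,15,60)}.items(): print(n,k,blob(P,*a))
    rect(c,SP[n],(483,-303),60,12)
    if n=='scene': cv2.imwrite('pics/fin.png',cv2.resize(cv2.cvtColor(c['color'],cv2.COLOR_RGB2BGR)[90:270,110:480],None,fx=2.1,fy=2.1,interpolation=2))
print(arm.read_state()['ee_pos'],arm.read_state()['force'])
E
```

```text
scene blue
90 mean [455.5 335.4] rect [450.  335.7] [58.1 45.2] ang 79.3 pca 80.5
  ends [437. 309.] [456. 364.]
scene yellow
top blue
297 mean [442.3 339.7] rect [442.2 337.6] [60.2 59.4] ang 47.1 pca 95.9
  ends [449. 308.] [435. 370.]
top yellow
scene blue (200, array([447.4, 334.4,  77.7]), (442.7, 333.9, 23.3), array([72.4, 78.2, 80.2]))
scene yel (216, array([522.4, 230.3,  77.7]), (519.7, 230.9, 22.0), array([71.7, 78.3, 80.2]))
scene black (265, array([575.3, 347.1,  77.8]), (572.7, 348.0, 21.5), array([72.2, 78.3, 80.2]))
scene garlic (290, array([658.9,  31.5,  32.9]), (652.5, 29.8, 22.7), array([19.7, 34. , 43.8]))
scene onion (258, array([636.2, -17.7,  33.8]), (630.7, -19.0, 21.5), array([19.2, 35. , 44.2]))
166 mean [ 492.2 -292.8] rect [ 482.4 -305.8] [130.   28.9] ang 53.5 pca 53.7
  ends [ 444. -359.] [ 521. -253.]
top blue (162, array([442.1, 335.2,  78.4]), (441.2, 336.1, 22.4), array([73.7, 78.3, 82.7]))
top yel (158, array([517.5, 229.6,  78.5]), (517.6, 230.0, 20.7), array([73.8, 78.8, 82.8]))
top black (160, array([571.1, 347.2,  78.6]), (571.2, 348.5, 21.9), array([73.7, 78.7, 82.4]))
top garlic (170, array([648.6,  28.4,  35.3]), (650.9, 28.8, 23.4), array([22.6, 35.7, 46.3]))
top onion (153, array([625.9, -21.1,  36.1]), (627.3, -21.2, 21.3), array([25.4, 36.3, 44.5]))
141 mean [ 488.5 -293.3] rect [ 476.6 -301.9] [121.9  24.7] ang 48.5 pca 53.7
  ends [ 445. -355.] [ 515. -255.]
[438.9957699   16.90553692 147.61867135] [-0.17773581  0.17491057  0.28596436]
```

View pics/fin.png

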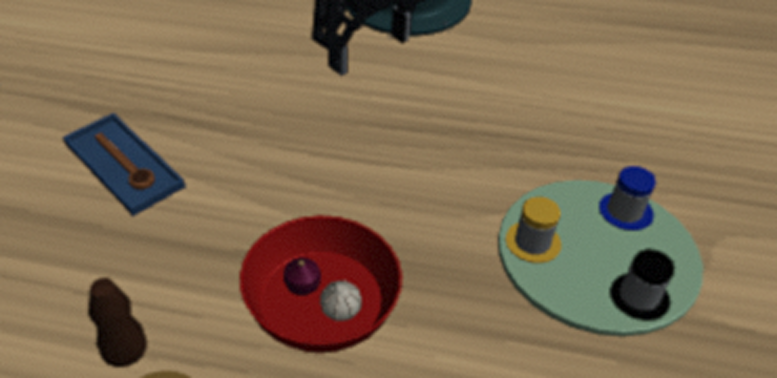

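The final view shows everything in place: spoon (125,160) in the tray, onion (301,276) and garlic (341,300) in the bowl, the yellow tin (538,228), blue tin (630,198) and black tin (645,283) on their mats, and the arm clear.

```bash
python3 -c "
from workcell import arm
print(arm.close_job())"
```

```text
the job is handed in; nothing more can be done
None
```

The job is done and handed in at about 50 s of the 128 s allowed. In order: garlic, then onion into the red bowl, the spoon into the tray, the blue tin onto the blue mat and the yellow tin onto the yellow mat. The black tin was never touched.

**What went wrong:** the first garlic grasp failed. The measured fingertips sat about 35 mm higher than the reported tool position and the text's tool dimensions imply. The jaws therefore closed on the garlic's crown and knocked it across the turntable, where it stayed upright. I measured that offset from the depth images, used it for every later grasp, and picked the garlic up from there.

**Last checks, from both cameras:**

| Item | Measured result |
|---|---|
| Garlic and onion | Both standing on the bowl floor, about 55 mm apart |
| Spoon | Flat in the tray, centred, within 0.5° of the tray's axis |
| Blue tin | Upright, about 2 mm from the mat centre (11 mm allowed) |
| Yellow tin | Upright, about 1 mm from the mat centre (11 mm allowed) |
| Black tin and turntable | Not moved |
| Arm | Clear of everything, no force at the wrist |

**Where checks disagreed:** the two views differ by about 2 to 3 mm. With its tin on it, the yellow mat no longer showed up in my colour mask, so its position comes from the measurement taken just before placing.

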